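Demould the resin core bars and stand them in their pots

TASK

Take the cast resin core bars that are there out of their moulds and stand each in the pot of its own colour with its coloured end up: first red, then yellow, then blue, then green, finishing one before starting the next. Take every bar by way of the sloped rest: lay it there fully seated against the stop, coloured end up the slope, let go of it for a moment, and take a fresh grip so that it can be stood upright. Leave the other things on the bench where they are.

Things in the scene. Friction and masses are not known exactly. Their poses are not given: they have to be found in the camera images.
- bar_red: Cast resin core bar, dark brown, square section 22 x 22 mm, 130 mm long, about 80 g, with one end (the last 30 mm) red. Origin at its centre; x runs along the bar towards the red end. It may be absent in a run. At the start it lies in mould_red, its centre 27 mm above the bench. It may be gripped hard.
- mark_red (a point): Centre of the end face of the red end of bar_red, 65 mm from the bar's centre.
- bar_yellow: Cast resin core bar, dark brown, square section 22 x 22 mm, 130 mm long, about 80 g, with one end (the last 30 mm) yellow. Origin at its centre; x runs along the bar towards the yellow end. It may be absent in a run. At the start it lies in mould_yellow, its centre 27 mm above the bench. It may be gripped hard.
- mark_yellow (a point): Centre of the end face of the yellow end of bar_yellow, 65 mm from the bar's centre.
- bar_blue: Cast resin core bar, dark brown, square section 22 x 22 mm, 130 mm long, about 80 g, with one end (the last 30 mm) blue. Origin at its centre; x runs along the bar towards the blue end. It may be absent in a run. At the start it lies in mould_blue, its centre 27 mm above the bench. It may be gripped hard.
- mark_blue (a point): Centre of the end face of the blue end of bar_blue, 65 mm from the bar's centre.
- bar_green: Cast resin core bar, dark brown, square section 22 x 22 mm, 130 mm long, about 80 g, with one end (the last 30 mm) green. Origin at its centre; x runs along the bar towards the green end. It may be absent in a run. At the start it lies in mould_green, its centre 27 mm above the bench. It may be gripped hard.
- mark_green (a point): Centre of the end face of the green end of bar_green, 65 mm from the bar's centre.
- mould_red: Fixed open aluminium mould 151 x 43 mm, 34 mm high, origin under its centre, x along its length (towards the red end of its bar). Cavity 133 x 25 mm, floor 16 mm above the bench, rim 34 mm: the bar's top stands 4 mm proud of the rim. The middle 56 mm of its length has no side walls and only an 18 mm wide bridge under the bar, so fingers can reach down beside the bar to the bench.
- mould_yellow: Fixed open aluminium mould 151 x 43 mm, 34 mm high, origin under its centre, x along its length (towards the yellow end of its bar). Cavity 133 x 25 mm, floor 16 mm above the bench, rim 34 mm: the bar's top stands 4 mm proud of the rim. The middle 56 mm of its length has no side walls and only an 18 mm wide bridge under the bar, so fingers can reach down beside the bar to the bench.
- mould_blue: Fixed open aluminium mould 151 x 43 mm, 34 mm high, origin under its centre, x along its length (towards the blue end of its bar). Cavity 133 x 25 mm, floor 16 mm above the bench, rim 34 mm: the bar's top stands 4 mm proud of the rim. The middle 56 mm of its length has no side walls and only an 18 mm wide bridge under the bar, so fingers can reach down beside the bar to the bench.
- mould_green: Fixed open aluminium mould 151 x 43 mm, 34 mm high, origin under its centre, x along its length (towards the green end of its bar). Cavity 133 x 25 mm, floor 16 mm above the bench, rim 34 mm: the bar's top stands 4 mm proud of the rim. The middle 56 mm of its length has no side walls and only an 18 mm wide bridge under the bar, so fingers can reach down beside the bar to the bench.
- pot_red: Fixed red square storage pot, 48 x 48 mm, 61 mm high, origin under its centre; open well 36 x 36 mm with its floor 6 mm above the bench, wide enough for a bar at any turn; on a thin 90 mm steel foot 4 mm high. A bar standing in it has its centre 71 mm above the bench (it may lean a little).
- pot_yellow: Fixed yellow square storage pot, 48 x 48 mm, 61 mm high, origin under its centre; open well 36 x 36 mm with its floor 6 mm above the bench, wide enough for a bar at any turn; on a thin 90 mm steel foot 4 mm high. A bar standing in it has its centre 71 mm above the bench (it may lean a little).
- pot_blue: Fixed blue square storage pot, 48 x 48 mm, 61 mm high, origin under its centre; open well 36 x 36 mm with its floor 6 mm above the bench, wide enough for a bar at any turn; on a thin 90 mm steel foot 4 mm high. A bar standing in it has its centre 71 mm above the bench (it may lean a little).
- pot_green: Fixed green square storage pot, 48 x 48 mm, 61 mm high, origin under its centre; open well 36 x 36 mm with its floor 6 mm above the bench, wide enough for a bar at any turn; on a thin 90 mm steel foot 4 mm high. A bar standing in it has its centre 71 mm above the bench (it may lean a little).
- rest: Fixed sloped rest, 116 mm high, grey base 150 x 90 x 12 mm. Origin under the base, z up. A black rail (14 mm wide, 115 mm long, narrower than a bar: fingers fit beside it) rises at 45 degrees towards x. At its low end a green stop, and green cheeks 27 mm apart, 5 mm thick, 14 mm above the rail, beside the lowest 42 mm of the bar; further up the bar is open at both sides.
- rest_seat (a point): Where the centre of a bar lies when it is fully seated in the rest, low end against the stop (7 mm to -x of the rest's origin, 89 mm above the bench). Axes as the rest's: a bar lying in it points along (0.71, 0, 0.71), coloured end up the slope.
- reagent: Bottle, 60 mm across, 150 mm high, loose, origin under its centre. Bystander: leave alone.
- jar: Jar, 70 mm across, 90 mm high, loose, origin under its centre. Bystander: leave alone.
- beaker: White beaker, 72 mm across, 90 mm high, loose, origin under its centre. Bystander: leave alone.
- brush: Brush, 170 mm long, lying, loose, origin under its centre. Bystander: leave alone.
- dish: Green glass disc, 80 mm across, 16 mm high, loose, origin under its centre. Bystander: leave alone.
- cassettes: White cassette pack, 75 x 40 x 30 mm, loose, origin under its centre. Bystander: leave alone.
Not all that is in view belongs to the job. Leave any orange, turquoise or white look-alike of the bar_yellow alone.

How it is judged:
By the outcome, as a careful person would: the job done as asked, in the order asked, and still so for the second after the job is handed in, with the robot touching nothing.
Of bar_red, bar_yellow, bar_blue, bar_green only 3 to 4 are there at a start; the rules pass over those that are not, and their reading is None.
At some moment in a run one of bar_red, bar_yellow, bar_blue, bar_green may be knocked a few centimetres aside while the robot is not near it.
Once in a run the grip may slacken for a moment while it holds something.
It also fails if it takes over 210 s, if anything falls off the work surface, if the arm or the gripper's body presses on something with over 40 N, if the wrist force passes 120 N, or if a joint passes its speed limit or range.

ROBOT

A 6-joint arm with a two-finger parallel gripper is mounted at the origin on the work surface. World frame = base frame: x ahead of the robot, y to its left, z up, the work surface at z = 0. Lengths are in mm, angles in degrees, forces in N, time in s.
With the tool pointing down it reaches from about 350 to 850 mm from the base axis. Payload 8.1 kg.
Tool frame: the origin (TCP) lies at the very end of the fingers, on their centre line; the grasp point (between the pads) lies 19 mm behind it; z points along the fingers, y is the line along which they close (so a half turn about z gives the same grasp; the last joint's range is limited). The gripper opens to 85 mm and grips with 20 to 120 N. Pads are 22 mm wide; open, the fingers measure 114 mm over their backs; the gripper's body (76 mm by 85 mm) begins 54 mm behind the grasp point. The pads swing forward as they close: fully open they stand 13 mm farther back than shut.
Start: joints at [-70.611, 7.471, 85.268, -0, 87.261, -4.893], TCP at [246.756, -546.916, 231.292] pointing down, gripper open.
Joint ranges: [-169.43, 169.43], [-51.17, 129.36], [1.28, 143.12], [-76.62, 256.62], [0, 156.53], [-152.29, 152.29]. Speed limits (degrees/s): [136.94, 136.94, 159.86, 180, 180, 180].

INTERFACE

Orientations are given as [roll, pitch, yaw] about the fixed x, y, z axes, in that order (R = Rz(yaw) Ry(pitch) Rx(roll)).
In Python, from bench import sense, eyes, job, models gives the robot as it stands. The module is installed in compiled form; this text tells all that it offers.
- The arm moves only by the tool apply_moves, never from a script. Its argument "rows" is a list of rows, each a list of 6 numbers: the shift along the tool's x, y, z in mm, then the turn, a rotation vector about the tool's x, y, z in rad. In form: [[dx, dy, dz, rx, ry, rz], ...]. A call has exactly 5 rows; each row shifts and turns the commanded pose from where the row before left it, along the tool's axes as they then stand; what a row does not reach is not made up. A row lasts 1/8 s, in which the tool goes at most 62.5 mm and 10.7 degrees, less where a joint would pass 70% of its speed; a pose out of reach is approached as far as the arm can. A call is refused whole if a number of a shift passes 62.5 or a number of a turn 0.188, either way. A call with a gripper value outside its range is refused whole. "fingers" is the finger opening in mm, from 0 to 85.4, set as the call begins (left out, the last holds). The fingers move at their own pace and stop on an object; "grip_force" is the grip in N (left out, the last holds). Time passes only in rows, so rows that do not move let the fingers close, or fill a call up. It gives the time, the measured TCP pose, the force, the opening and the grip force at its end, in the units of the state.
- sense(): the state, without advancing time (a new reading comes with each control period).
- eyes.snapshot(name): name is "scene" or "top" or "wrist"; returns (picture, depth): 480x640x3 uint8, red, green, blue; 480x640 float32, mm along the optical axis (not along the pixel's ray), 0 where there is no reading.
- eyes.get_calibration(name): a dict with "intrinsics" (3x3 intrinsics, pixels), "R" (3x3) and "t" (3): a world point X has camera coordinates R X + t; the wrist camera has in their place "mount" (4x4, takes a point from camera to tool coordinates, whose origin is the TCP and whose axes are the flange's). Camera axes: x right, y down, z forward; pixel columns grow to the right and rows downward; lengths in mm; the calibration is good to about 2 mm. A picture is of the moment at which its call begins: read the wrist's pose just before it. get_calibration takes no time and is no camera call.
- job.hand_in(): hands the job in; it is judged then, once.
Trained networks look in the newest picture that a camera, given by its name, has taken for a name from the list of things; names that differ only in an ending like _2 or _b are one class to them, and where a whole thing is asked for, a point or a joint stands for the part that bears it (a point fixed in the world has none). Each returns a list of dicts, best first, with "confidence" (0 to 1); they miss things now and then, are a little off and sometimes report something else, mostly with a low value. They report only what shows in the picture. A call takes as long as a camera call. They do not tell look-alikes from the thing itself.
- models.boxes_of(name, camera): "xyz" ([x, y, z] in mm, in world coordinates, good to about 4 mm: the middle of the surface that is visible of it).
- models.cut_out(name, camera): "pixels" (480x640 bool, what is visible of it).
- models.place_of(name, camera): "xyz" ([x, y, z] in mm, in world coordinates, good to about 4 mm: a listed point, or the origin of a listed thing).
The state is a dict: "time": time; "joint_pos": joint angles; "qd": joint speeds; "joint_efforts": joint torques, N m; "tool_pos": TCP position; "tcp_rot": TCP orientation; "ft_force": force on the tool from outside, world axes, zero at the start; "wrist_torque": the same for the moment, N m; "finger_gap": finger opening in mm; "grip_force": force on a finger pad.
Only numpy, scipy, OpenCV 4.12 (cv2) and the standard library are available. Lean on these libraries where they do the work, as an engineer would, in place of code of your own. Each camera call takes 0.05 s, during which the arm holds its last target. There are 200 camera calls.

## Working session

There is one attempt and no reset: what is moved stays moved. The work goes in short steps, Python scripts to look and compute and a tool call to move; the robot and the scene stay as the last step left them, time stands still between calls to the robot, and variables do not carry over. Pictures are saved under pics/ and viewed, at most 14 in all, crops included, and the job is handed in when it is done.

Besides the shell and the picture viewer there is one more tool, called after "Call:" as name([rows], argument=value, ...), one row to a line, values as JSON. apply_moves: Moves the arm, as the interface text tells. Its arguments: {"type":"object","properties":{"rows":{"type":"array"},"fingers":{"type":"number"},"grip_force":{"type":"number"}},"required":["rows"]}

```bash
mkdir -p pics
python3 - <<'E'
from bench import sense, eyes
import cv2, numpy as np
print(sense())
a,d=eyes.snapshot("top"); np.savez('top.npz',a=a,d=d)
b,e=eyes.snapshot("scene"); np.savez('scene.npz',a=b,d=e)
cv2.imwrite('pics/top.png',a[...,::-1]);cv2.imwrite('pics/scene.png',b[...,::-1])
for n in("top","scene","wrist"):print(n,eyes.get_calibration(n))
E
```

```text
{'time': 0.0, 'joint_pos': array([-7.06097747e+01,  7.51354136e+00,  8.53300537e+01,  1.31928463e-04,
        8.72618901e+01, -4.89281228e+00]), 'qd': array([-0.06597789, -0.03685623,  0.06018255, -0.01138489,  0.01736005,
        0.01993662]), 'joint_efforts': array([ 2.28757635e-03, -5.69401431e+01, -5.00552416e+01, -4.71076405e-06,
        1.48683088e-02, -6.76920877e-06]), 'tool_pos': array([ 246.58538381, -546.37932354,  230.25334745]), 'tcp_rot': array([-1.79894910e+02, -9.12831762e-03,  2.42830228e+01]), 'ft_force': array([0.31073697, 0.1658764 , 0.19292607]), 'wrist_torque': array([ 0.01213514, -0.0156465 ,  0.00885662]), 'grip_force': 0.0, 'finger_gap': 85.68345463112401}
top {'intrinsics': array([[475.05394455,   0.        , 325.17413152],
       [  0.        , 475.05394455, 250.21509366],
       [  0.        ,   0.        ,   1.        ]]), 'R': array([[ 0.02749223, -0.99938201,  0.02190366],
       [-0.99098231, -0.03012273, -0.13056292],
       [ 0.13114204, -0.01811668, -0.99119804]]), 't': array([ -72.16968166,  558.18661361, 1148.7333645 ])}
scene {'intrinsics': array
[... 186 characters left out ...]
2,  0.00409233],
       [ 0.31780252,  0.5239308 , -0.79025191],
       [-0.41554314, -0.6721895 , -0.61276845]]), 't': array([ 496.42352112,  -74.78640675, 1669.64797478])}
wrist {'intrinsics': array([[332.39081856,   0.        , 316.5080784 ],
       [  0.        , 332.39081856, 238.71597151],
       [  0.        ,   0.        ,   1.        ]]), 'mount': array([[ 3.02877016e-04, -9.56100691e-01, -2.93038183e-01,
         7.29572327e+01],
       [ 9.99998875e-01,  7.20119079e-04, -1.31597074e-03,
         1.29321158e-01],
       [ 1.46922292e-03, -2.93037455e-01,  9.56099833e-01,
        -1.42539795e+02],
       [ 0.00000000e+00,  0.00000000e+00,  0.00000000e+00,
         1.00000000e+00]])}
```

View pics/top.png

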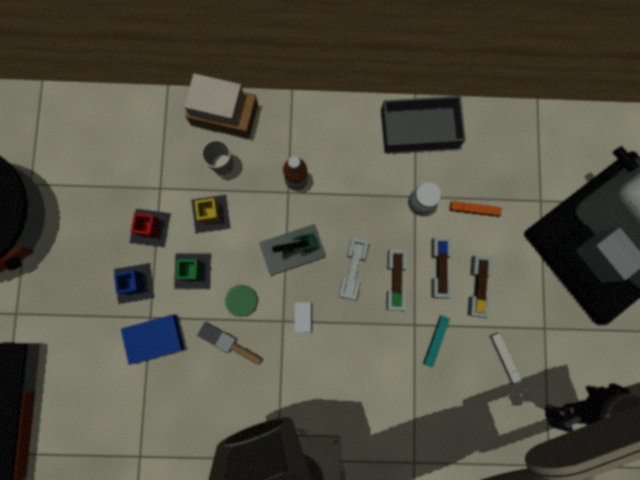

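View pics/scene.png

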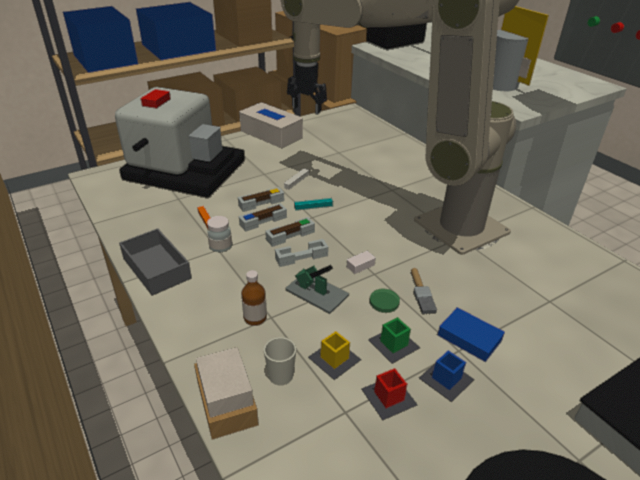

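The top view shows an empty mould at (353,268), which should be mould_red, so bar_red is absent. The real bars lie in moulds: yellow end (481,286), blue (442,267), green (397,280). Things that could be taken for bar_yellow are the orange bar (475,209), the turquoise bar (436,341) and the white bar (506,358). None of them lies in a mould, so I choose (481,286). The rest is at (293,250), with its rail rising to the left. The pots are red (144,224), yellow (206,210), blue (128,282) and green (188,269).

```bash
cat > h.py <<'E'
import numpy as np, cv2
from bench import sense, eyes, models
from scipy.spatial.transform import Rotation as Ro
def cloud(cam, snap=None, pose=None):
    c=eyes.get_calibration(cam)
    if cam=="wrist":
        s=pose or sense(); Rt=Ro.from_euler('xyz',s['tcp_rot'],degrees=True).as_matrix(); p=np.array(s['tool_pos'])
        a,d=eyes.snapshot(cam); M=c['mount']; R=Rt@M[:3,:3]; o=Rt@M[:3,3]+p
    else:
        a,d=snap or eyes.snapshot(cam); R=c['R'].T; o=-R@c['t']
    K=c['intrinsics']; v,u=np.mgrid[:480,:640]
    P=np.stack([(u-K[0,2])/K[0,0]*d,(v-K[1,2])/K[1,1]*d,d],-1)
    X=P@R.T+o; X[d==0]=np.nan
    return a,X
def rect(pts):
    r=cv2.minAreaRect(pts[:,:2].astype(np.float32)); return np.round(r[0],1),np.round(r[1],1),round(r[2],1)
def hue(a): return cv2.cvtColor(a,cv2.COLOR_RGB2HSV)
def tgt(R,p):
    """total shift (tool axes) and turn from the measured pose"""
    s=sense(); Rc=Ro.from_euler('xyz',s['tcp_rot'],degrees=True)
    print('t',round(s['time'],1),'shift',np.round(Rc.inv().apply(np.array(p)-s['tool_pos']),1),'turn',np.round((Rc.inv()*R).as_rotvec(),3))
E
python3 - <<'E'
from h import *
from bench import models
for cam in("top","scene"):
    z=np.load(cam+'.npz'); a,X=cloud(cam,(z['a'],z['d'])); 
    print(cam,'floor z',np.nanmedian(X[...,2]))
    np.save(cam+'X.npy',X)
    for n in["bar_red","bar_yellow","bar_blue","bar_green","mark_yellow","mark_blue","mark_green","mould_red","pot_yellow","pot_blue","pot_green","rest","rest_seat"]:
        r=models.place_of(n,cam); print(n,[(np.round(q['xyz']),round(q['confidence'],2)) for q in r[:3]])
z=np.load('top.npz');X=np.load('topX.npy');H=hue(z['a'])
def m(lo,hi,x,y,r=40):
    k=(H[...,0]>=lo)&(H[...,0]<=hi)&(H[...,1]>120)&(H[...,2]>60); q=np.zeros_like(k);q[y-r:y+r,x-r:x+r]=1
    return X[k&q&(X[...,2]>25)]
for n,lo,hi,x,y in(("yel",18,35,481,300),("blu",100,130,442,250),("grn",45,80,397,300),("Pyel",18,35,206,210),("Pblu",100,130,128,282),("Pgrn",45,80,188,269),("stop",40,90,305,245)):
    p=m(lo,hi,x,y,25); print(n,len(p),np.round(np.nanmean(p,0),1),rect(p), np.nanpercentile(p[:,2],[5,50,95]))
E
```

```text
top floor z 1.0357154473239234
bar_red []
bar_yellow [(array([ 484., -450.,   27.]), 0.98), (array([ 307., -515.,   10.]), 0.76), (array([ 341., -339.,   10.]), 0.7)]
bar_blue [(array([ 525., -352.,   28.]), 0.75)]
bar_green [(array([ 494., -239.,   32.]), 0.81), (array([ 529., -350.,    3.]), 0.55)]
mark_yellow [(array([ 690., -377.,   13.]), 0.81), (array([ 244., -545.,    7.]), 0.72), (array([ 419., -444.,   27.]), 0.61)]
mark_blue [(array([ 594., -354.,   32.]), 0.91), (array([ 429., -238.,   28.]), 0.46)]
mark_green [(array([ 427., -238.,   27.]), 0.91)]
mould_red [(array([ 518., -132.,   -2.]), 0.58)]
pot_yellow []
pot_blue [(array([467., 423.,  -3.]), 0.74)]
pot_green [(array([501., 277.,   0.]), 0.93), (array([319., 170.,  -0.]), 0.51)]
rest [(array([430., 146.,   0.]), 0.73), (array([566.,  26.,  -2.]), 0.56)]
rest_seat [(array([566.,  21.,  90.]), 0.72), (array([ 495., -235.,    4.]), 0.44), (array([746.,  25.,   0.]), 0.44)]
scene floor z 0.6342395172640636
bar_red []
bar_yellow [(array([ 346., -342.,   12.]), 0.78), (array([ 302., -516.,   12.]), 0.66), (array([563.,  27.
[... 1082 characters left out ...]
([26.2, 20. ]), 3.6) [34.8818056  39.1172559  42.21148362]
grn 89 [ 444.  -235.3   38.7] (array([ 445. , -235.1]), array([27.2, 18.6]), 2.2) [35.55485574 38.7667583  41.66875665]
Pyel 215 [650.5 241.1  60.7] (array([650.3, 241.5]), array([48.9, 49.1]), 10.7) [54.18228859 61.70585961 65.47559591]
Pblu 162 [466.  422.7  61.7] (array([466.2, 422.7]), array([48. , 47.4]), 11.7) [58.8227075  62.22289703 65.7472747 ]
Pgrn 167 [503.9 278.9  62. ] (array([502.2, 278.7]), array([46.7, 48. ]), 2.0) [58.58795974 62.30348198 65.55635086]
stop 0 [nan nan nan] (array([0., 0.]), array([0., 0.]), 0.0) nan<stdin>:14: RuntimeWarning: Mean of empty slice
  return np.nanmean(a, axis, out=out, keepdims=keepdims)
```

Run:
```python
from h import *
for cam in("top","scene"):
    z=np.load(cam+'.npz');X=np.load(cam+'X.npy')
    k=(abs(X[...,0]-565)<95)&(abs(X[...,1]-25)<95)
    p=X[k&(X[...,2]>7)]; print(cam,len(p)); b=p[(p[:,2]<17)]; print('base+',rect(p[p[:,2]<90])); print('base',rect(b))
    t=p[p[:,2]>30]; print('top part',len(t))
    for lo in range(30,125,12):
        q=t[(t[:,2]>=lo)&(t[:,2]<lo+12)]
        if len(q): print(lo,len(q),np.round(q.mean(0),1),np.round(q.std(0),1))
    H=hue(z['a']); g=k&(X[...,2]>25)
    print('hsv',np.round(np.percentile(H[g],[10,50,90],axis=0)))
```

```text
top 2060
base+ (array([562.9,  25.4]), array([200.3, 157.9]), 75.5)
base (array([562.9,  25.4]), array([200.3, 157.9]), 75.5)
top part 516
30 79 [576.9  -9.3  36.9] [11.7 15.7  3.6]
42 139 [577.6 -12.8  47.4] [12.9 18.4  3.4]
54 95 [567.5   9.6  60.7] [13.1 16.5  3.5]
66 65 [568.9  12.9  71.4] [12.6 11.4  3.4]
78 37 [560.7  29.1  83.6] [6.2 7.6 3.7]
90 36 [556.5  42.7  96.4] [5.7 4.8 3.3]
102 48 [551.5  56.7 108.7] [4.8 6.9 3.6]
114 17 [550.3  61.9 116.1] [4.3 2.6 1.8]
hsv [[ 45.  27.   7.]
 [ 72. 107.  25.]
 [ 90. 153.  47.]]
scene 1519
base+ (array([564.9,  27.9]), array([ 93.6, 151.5]), 21.5)
base (array([564.9,  27.9]), array([ 93.6, 151.5]), 21.5)
top part 482
30 73 [575.6  19.6  36.7] [16.4 28.1  3.5]
42 133 [575.9   5.9  47.5] [14.3 28.6  3.3]
54 137 [570.   21.3  59.8] [12.7 19.2  3.2]
66 50 [571.8  16.4  70.4] [12.  13.2  3.4]
78 24 [564.6  39.   84. ] [2.5 6.3 3.7]
90 22 [560.   50.4  95.9] [2.7 6.8 3.6]
102 39 [553.2  61.1 108.4] [5.5 5.7 3.6]
114 4 [551.2  62.6 115.3] [2.  2.8 0.8]
hsv [[ 26.  32.  22.]
 [ 72. 107.  56.]
 [ 74. 121.  82.]]
```

Call:
apply_moves([
  [52,-8,-10,0,0,0],
  [52,-8,-10,0,0,0],
  [52,-8,-10,0,0,0],
  [52,-8,-10,0,0,0],
  [52,-8,-10,0,0,0],
], fingers=55)

```text
time: 2.02
tool_pos: [468.6, -402.5, 281.8]
tcp_rot: [180.0, -0.0, 24.3]
ft_force: [0.2, -1.0, 0.1]
finger_gap: 55.0
grip_force: 0.0
```

Call:
apply_moves([
  [52,-8,-10,0,0,0],
  [52,-8,-10,0,0,0],
  [0,0,0,0,0,0.141],
  [0,0,0,0,0,0.141],
  [0,0,0,0,0,0.141],
])

```text
time: 2.65
tool_pos: [555.8, -345.9, 301.2]
tcp_rot: [-180.0, 0.0, -0.2]
ft_force: [0.6, -0.5, 0.3]
finger_gap: 54.9
grip_force: 0.0
```

Call:
apply_moves([
  [0,0,0,0,0,0],
  [0,0,0,0,0,0],
  [0,0,0,0,0,0],
  [0,0,0,0,0,0],
  [0,0,0,0,0,0],
])

```text
time: 3.28
tool_pos: [555.5, -346.2, 301.3]
tcp_rot: [180.0, -0.0, 0.1]
ft_force: [0.8, -0.1, 0.3]
finger_gap: 54.9
grip_force: 0.0
```

Run:
```python
from h import *
s=sense(); print(s['tool_pos'],s['tcp_rot'],s['joint_pos'],s['time'])
a,X=cloud("wrist",pose=s); np.savez('w1.npz',a=a,X=X); cv2.imwrite('pics/w1.png',a[...,::-1])
```

```text
[ 555.50024623 -346.22049564  301.33332608] [ 1.79997924e+02 -1.79736417e-03  6.89963044e-02] [-3.64195418e+01  1.50407802e+01  6.94742906e+01 -6.03091407e-04
  9.54822495e+01  5.35114043e+01] 3.275
```

View pics/w1.png

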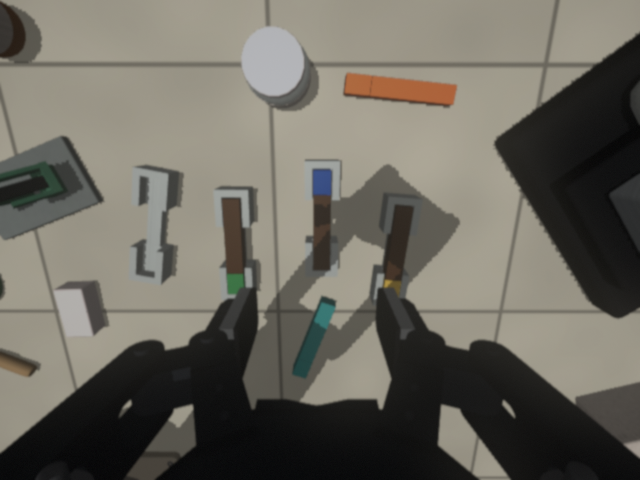

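The wrist picture shows the yellow-ended bar in its mould at (397,250), blue at (321,220) and green at (235,245). The look-alikes lie outside the moulds: orange (400,90) and turquoise (314,338). The choice is confirmed.

```bash
cat >> h.py <<'E'
def bar(a,X,c,name,r=85,zr=(28,46)):
    """bar in a mould near c: centre, heading of coloured end"""
    H=hue(a).astype(int); P=X-np.array([c[0],c[1],0])
    k=(np.hypot(P[...,0],P[...,1])<r)&(X[...,2]>zr[0])&(X[...,2]<zr[1])
    hr={'yellow':(14,35),'blue':(100,130),'green':(45,80)}[name]
    col=k&(H[...,0]>=hr[0])&(H[...,0]<=hr[1])&(H[...,1]>110)&(H[...,2]>40)
    br=k&(H[...,0]<20)&(H[...,1]>60)&(H[...,2]<120)
    m=cv2.morphologyEx((br|col).astype(np.uint8),cv2.MORPH_OPEN,np.ones((3,3)))>0
    n,l,st,_=cv2.connectedComponentsWithStats(m.astype(np.uint8)); i=1+np.argmax(st[1:,4]); m=l==i
    q=X[m]; q=q[~np.isnan(q[:,0])]; ct,sz,an=rect(q); cc=np.nanmean(X[col&m],0)
    q0=q[:,:2]-q[:,:2].mean(0); w=np.linalg.svd(q0,full_matrices=False)[2][0]
    if w@(cc[:2]-ct)<0:w=-w
    print(name,'rect',ct,sz,an,'mean',np.round(q.mean(0),1),'head',round(np.degrees(np.arctan2(w[1],w[0])),1),'n',len(q),'zmed',np.median(q[:,2]).round(1),'col',cc.round(1))
    return m
E
python3 - <<'E'
from h import *
z=np.load('w1.npz');a,X=z['a'],z['X']
print('floor',np.nanmedian(X[...,2]))
C=dict(yellow=(484,-448),blue=(525,-350),green=(494,-237))
for n,c in C.items(): bar(a,X,c,n)
z=np.load('top.npz');
for n,c in C.items(): bar(z['a'],np.load('topX.npy'),c,n)
z=np.load('scene.npz');
for n,c in C.items(): bar(z['a'],np.load('sceneX.npy'),c,n)
E
```

```text
floor 0.9467229859714337
yellow rect [ 488.5 -450.8] [ 21.3 115.4] 85.4 mean [ 492.  -450.7   37.8] head 175.4 n 1326 zmed 37.9 col [ 441.7 -447.4   38. ]
blue rect [ 511.2 -353. ] [19.  95.6] 90.0 mean [ 512.4 -352.9   38. ] head -179.9 n 1021 zmed 38.0 col [nan nan nan]
green rect [ 506.3 -239.7] [21.6 98.1] 89.0 mean [ 507.5 -240.    38.1] head 179.2 n 1234 zmed 38.2 col [nan nan nan]
yellow rect [ 482.8 -448. ] [ 22.9 126.6] 86.7 mean [ 479.8 -447.2   38.1] head 175.7 n 436 zmed 38.3 col [ 450.  -446.    38.3]
blue rect [ 512.  -349.8] [95.6 19.7] 0.5 mean [ 511.9 -349.4   38.3] head -180.0 n 317 zmed 38.4 col [nan nan nan]
green rect [ 509.7 -236.9] [20.3 93.2] 88.9 mean [ 509.6 -236.3   38.5] head 178.5 n 307 zmed 38.6 col [nan nan nan]
yellow rect [ 484.3 -448.5] [ 32.2 124.7] 85.9 mean [ 483.6 -447.3   36.9] head 175.8 n 150 zmed 37.4 col [ 477.2 -445.7   37.1]
blue rect [ 510.2 -346.8] [34.  88.7] 84.6 mean [ 514.9 -347.9   36.5] head 2.5 n 121 zmed 36.7 col [nan nan nan]
green rect [ 493.1 -237.9] [127.5  27.4] 0.1 mean [ 498.4 -235.7   36.7] head 178.4 n 173 zmed 36.8 col [ 444.5 -236.5   37.1]h.py:31: RuntimeWarning: Mean of empty slice
  q=X[m]; q=q[~np.isnan(q[:,0])]; ct,sz,an=rect(q); cc=np.nanmean(X[col&m],0)
```

Call:
apply_moves([
  [0,-56,0,0,0,0],
  [0,-56,0,0,0,0],
  [0,-56,0,0,0,0],
  [0,-56,0,0,0,0],
  [0,-56,0,0,0,0],
])

```text
time: 3.95
tool_pos: [555.1, -64.5, 301.5]
tcp_rot: [180.0, -0.0, 0.0]
ft_force: [0.7, 0.9, -0.3]
finger_gap: 54.9
grip_force: 0.0
```

Call:
apply_moves([
  [0,-56,0,0,0,0],
  [0,-56,0,0,0,0],
  [0,0,10,0,0,-0.188],
  [0,0,10,0,0,-0.188],
  [0,0,10,0,0,-0.188],
])

```text
time: 4.58
tool_pos: [555.2, 46.2, 271.1]
tcp_rot: [180.0, -0.0, 32.7]
ft_force: [-0.4, -0.8, -0.5]
finger_gap: 55.0
grip_force: 0.0
```

Call:
apply_moves([
  [0,0,10,0,0,-0.188],
  [0,0,10,0,0,-0.188],
  [0,0,10,0,0,-0.188],
  [0,0,10,0,0,-0.188],
  [0,0,10,0,0,-0.188],
])

```text
time: 5.2
tool_pos: [555.2, 45.8, 221.1]
tcp_rot: [180.0, -0.0, 86.4]
ft_force: [-0.5, -1.0, 0.5]
finger_gap: 54.9
grip_force: 0.0
```

Call:
apply_moves([
  [0,0,0,0,0,-0.188],
  [0,0,0,0,0,-0.188],
  [0,0,0,0,0,0],
  [0,0,0,0,0,0],
  [0,0,0,0,0,0],
])

```text
time: 5.82
tool_pos: [555.2, 45.8, 221.4]
tcp_rot: [180.0, 0.0, 107.3]
ft_force: [-0.6, 1.1, 0.5]
finger_gap: 54.9
grip_force: 0.0
```

Run:
```python
from h import *
s=sense(); print(s['tool_pos'],s['tcp_rot'],s['joint_pos'],s['time'])
a,X=cloud("wrist",pose=s); np.savez('w2.npz',a=a,X=X); cv2.imwrite('pics/w2.png',a[...,::-1])
```

```text
[555.23824587  45.80861181 221.3703734 ] [1.79992960e+02 1.46774005e-03 1.07336268e+02] [-5.57080144e-01  1.10728431e+00  9.29876584e+01  7.68088028e-04
  8.58979073e+01 -1.78934032e+01] 5.825
```

View pics/w2.png

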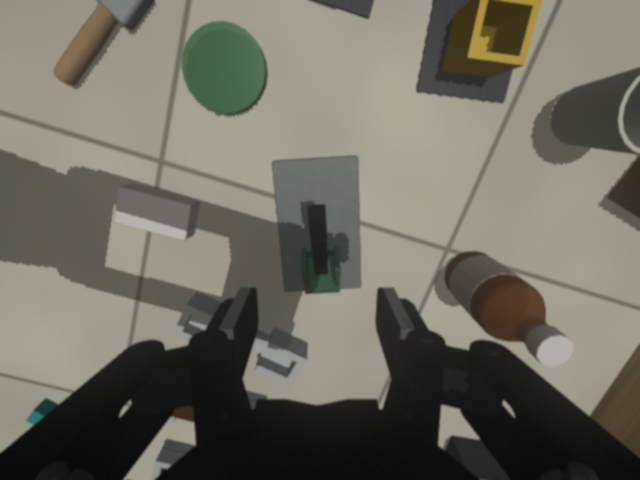

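The rest is at (318,220) with its stop and cheeks at the bottom near (321,275). Its rail rises up the image, which is +x of the tool.

```bash
python3 - <<'E'
from h import *
z=np.load('w2.npz');a,X=z['a'],z['X'];H=hue(a).astype(int)
print('floor',np.nanmedian(X[...,2]))
v,u=np.mgrid[:480,:640]; win=(u>260)&(u<375)&(v>140)&(v<302)
k=win&(X[...,2]>7)&(X[...,2]<18); m=cv2.morphologyEx(k.astype(np.uint8),cv2.MORPH_OPEN,np.ones((3,3)))>0
m2=cv2.morphologyEx((win&(X[...,2]>7)).astype(np.uint8),cv2.MORPH_OPEN,np.ones((3,3)))>0
print('base',rect(X[m]),'z',np.median(X[m][:,2]),'all',rect(X[m2&(X[...,2]<30)]))
p=X[win&(X[...,2]>22)]; hs=H[win&(X[...,2]>22)]
for yaw in(105,107,109,111):
    e=np.radians(yaw); xr=np.array([np.cos(e),np.sin(e)]); yr=np.array([-xr[1],xr[0]])
    L=(p[:,:2]-[564,27])@xr; W=(p[:,:2]-[564,27])@yr
    up=(L>15); A=np.polyfit(L[up],W[up],1); 
    print(yaw,'rail W vs L',A.round(3),'z-L',np.median((p[:,2]-L)[up]).round(1),'std',np.std(p[up,2]-L[up]).round(1), 'W range',np.percentile(W[up],[3,97]).round(1),'Lmax',L.max().round(1),'cheek W',np.percentile(W[L<-25],[2,98]).round(1),'Lmin',L.min().round(1))
E
python3 - <<'E'
import sys; sys.path.insert(0,'.')
import os; os.chdir('.')
from h import *
a=np.load('w2.npz')['a']; c=a[150:310,260:375]
cv2.imwrite('pics/w2c.png',cv2.resize(np.clip(c.astype(int)*2,0,255).astype(np.uint8)[...,::-1],None,fx=3.7,fy=3.7,interpolation=cv2.INTER_CUBIC))
E
```

```text
floor 0.5283408708759794
base (array([561.6,  26.6]), array([ 90.3, 149.6]), 20.7) z 11.755347325648984 all (array([561.6,  26.6]), array([ 90.3, 149.6]), 20.7)
105 rail W vs L [0.087 2.653] z-L 79.5 std 5.2 W range [-1.7 12.2] Lmax 44.6 cheek W [-19.4  16. ] Lmin -64.3
107 rail W vs L [0.06  2.402] z-L 79.4 std 5.2 W range [-2.4 10.9] Lmax 44.6 cheek W [-18.   17.1] Lmin -64.1
109 rail W vs L [0.032 2.155] z-L 79.4 std 5.2 W range [-3.2  9.9] Lmax 44.8 cheek W [-16.4  18.3] Lmin -63.7
111 rail W vs L [2.000e-03 2.013e+00] z-L 79.3 std 5.2 W range [-4.5  8.7] Lmax 45.0 cheek W [-15.1  19.9] Lmin -63.3
```

View pics/w2c.png

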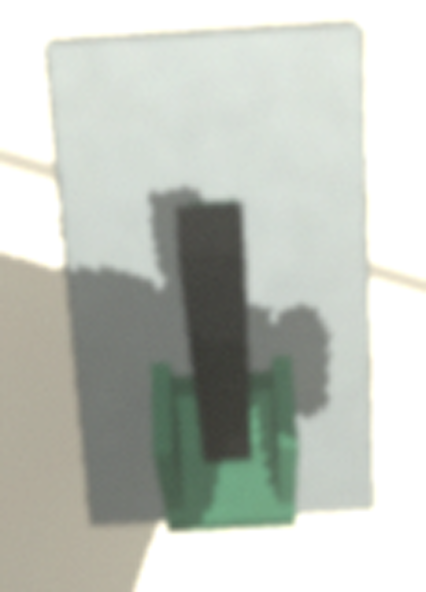

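Call:
apply_moves([
  [-45,-22,0,0,0,0],
  [-45,-22,0,0,0,0],
  [-45,-22,0,0,0,0],
  [-45,-22,0,0,0,0],
  [-45,-22,0,0,0,0],
])

```text
time: 6.5
tool_pos: [517.5, -203.4, 221.5]
tcp_rot: [180.0, 0.0, 107.4]
ft_force: [0.8, 0.2, 0.2]
finger_gap: 55.3
grip_force: 0.0
```

Call:
apply_moves([
  [-45,-22,0,0,0,0],
  [-45,-22,0,0,0,0],
  [-45,-22,0,0,0,0],
  [-45,-22,0,0,0,0],
  [-45,-22,0,0,0,0],
])

```text
time: 7.12
tool_pos: [480.1, -451.1, 221.3]
tcp_rot: [180.0, 0.0, 107.4]
ft_force: [1.8, -0.2, 1.1]
finger_gap: 54.8
grip_force: 0.0
```

Call:
apply_moves([
  [0,0,15,0,0,-0.17],
  [0,0,15,0,0,-0.17],
  [0,0,15,0,0,-0.17],
  [0,0,15,0,0,-0.17],
  [0,0,0,0,0,-0.17],
])

```text
time: 7.75
tool_pos: [479.7, -448.6, 159.1]
tcp_rot: [179.9, -0.2, 156.4]
ft_force: [-0.4, 1.3, 0.9]
finger_gap: 54.6
grip_force: 0.0
```

Call:
apply_moves([
  [0,0,0,0,0,-0.17],
  [0,0,0,0,0,-0.17],
  [0,0,0,0,0,0],
  [0,0,0,0,0,0],
  [0,0,0,0,0,0],
])

```text
time: 8.38
tool_pos: [480.5, -449.5, 161.3]
tcp_rot: [180.0, -0.0, 175.5]
ft_force: [-0.5, -0.4, -0.2]
finger_gap: 55.3
grip_force: 0.0
```

Run:
```python
from h import *
s=sense(); print(s['tool_pos'],s['tcp_rot'],s['joint_pos'],s['time'])
a,X=cloud("wrist",pose=s); np.savez('w3.npz',a=a,X=X); cv2.imwrite('pics/w3.png',a[...,::-1])
m=bar(a,X,(484,-449),'yellow')
```

```text
[ 480.48900333 -449.46784475  161.27980388] [ 1.79998299e+02 -2.00123854e-03  1.75517170e+02] [-4.75525494e+01  1.85683270e+01  7.98449762e+01 -1.25361479e-04
  8.15893203e+01 -1.33069701e+02] 8.375
yellow rect [ 480.7 -451.2] [ 20.9 128.2] 85.5 mean [ 476.2 -450.8   37.8] head 175.6 n 3692 zmed 37.8 col [ 431.3 -447.3   37.9]
```

View pics/w3.png

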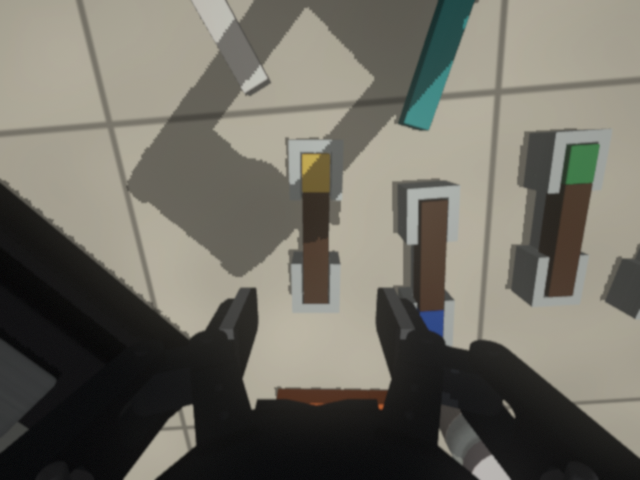

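The close view confirms the choice: the yellow-ended bar in its mould at (315,228), heading 175.5°, straight below the fingers.

Call:
apply_moves([
  [-1,-1,40,0,0,0],
  [0,0,40,0,0,0],
  [0,0,40,0,0,0],
  [0,0,20,0,0,0],
  [0,0,13,0,0,0],
])

```text
time: 9.05
tool_pos: [481.4, -450.5, 7.6]
tcp_rot: [180.0, -0.0, 175.6]
ft_force: [-0.0, -1.0, -0.3]
finger_gap: 54.9
grip_force: 0.0
```

Call:
apply_moves([
  [0,0,0,0,0,0],
  [0,0,0,0,0,0],
  [0,0,0,0,0,0],
  [0,0,0,0,0,0],
  [0,0,0,0,0,0],
], fingers=10, grip_force=90)

```text
time: 9.68
tool_pos: [482.4, -451.6, 10.3]
tcp_rot: [-179.9, 0.1, 175.7]
ft_force: [-0.8, 0.3, 6.4]
finger_gap: 20.7
grip_force: 89.0
```

Call:
apply_moves([
  [0,0,0,0,0,0],
  [0,0,-10,0,0,0],
  [0,0,-20,0,0,0],
  [0,0,-20,0,0,0],
  [0,0,-10,0,0,0],
])

```text
time: 10.3
tool_pos: [482.3, -451.6, 71.3]
tcp_rot: [-179.9, 0.1, 175.7]
ft_force: [0.4, 0.3, -0.3]
finger_gap: 20.8
grip_force: 88.3
```

Call:
apply_moves([
  [0,0,-20,0,0,0.162],
  [0,0,-20,0,0,0.162],
  [0,0,-20,0,0,0.162],
  [0,0,-20,0,0,0.162],
  [0,0,-20,0,0,0.162],
])

```text
time: 10.92
tool_pos: [481.2, -450.5, 169.4]
tcp_rot: [-180.0, 0.0, 128.9]
ft_force: [0.0, 1.4, -1.3]
finger_gap: 20.9
grip_force: 88.4
```

Call:
apply_moves([
  [0,0,-20,0,0,0.162],
  [0,0,-20,0,0,0.162],
  [47,31,2,0,0,0],
  [47,31,2,0,0,0],
  [47,31,2,0,0,0],
])

```text
time: 11.55
tool_pos: [518.6, -284.3, 202.7]
tcp_rot: [180.0, 0.0, 110.6]
ft_force: [0.9, 0.6, -0.9]
finger_gap: 20.7
grip_force: 88.4
```

Call:
apply_moves([
  [47,31,2,0,0,0],
  [47,31,2,0,0,0],
  [47,31,2,0,0,0],
  [47,31,2,0,0,0],
  [47,31,2,0,0,0],
])

```text
time: 12.18
tool_pos: [580.7, -9.4, 192.9]
tcp_rot: [180.0, 0.0, 110.7]
ft_force: [0.4, 0.5, -0.8]
finger_gap: 20.4
grip_force: 88.4
```

Call:
apply_moves([
  [0,0,0,0,0.157,0],
  [0,0,0,0,0.157,0],
  [0,0,0,0,0.157,0],
  [0,0,0,0,0.157,0],
  [0,0,0,0,0.157,0],
])

```text
time: 12.8
tool_pos: [581.1, -11.9, 193.5]
tcp_rot: [179.8, -45.2, 110.8]
ft_force: [-0.3, 0.2, -0.3]
finger_gap: 20.6
grip_force: 88.4
```

```bash
cat >> h.py <<'E'
YR=110.8; xr=np.array([np.cos(np.radians(YR)),np.sin(np.radians(YR)),0]); zz=np.array([0,0,1.])
b=(xr+zz)/2**.5; SEAT=np.array([562.5,26.5,0])-7*xr+89*zz
def frame(x,z): x=x/np.linalg.norm(x); z=z/np.linalg.norm(z); return Ro.from_matrix(np.stack([x,np.cross(z,x),z],1))
LAY=frame(b,(xr-zz)); GRAB=frame(xr-zz,-b)
zl=(xr-zz)/2**.5
def lay(up=0,back=0): return LAY, SEAT+19*zl-back*zl+up*b   # back: off the rail, up: up the slope
def grab(depth,off=0): return GRAB, SEAT+(65-depth)*b-19*b+off*b  # grasp point depth below the upper end
E
python3 - <<'E'
from h import *
s=sense(); print(s['tool_pos'],s['tcp_rot'],s['joint_pos'].round(1),s['finger_gap'])
tgt(*lay(5,30))
E
```

```text
[581.12426123 -11.8886573  193.53730312] [179.84049527 -45.16959233 110.7879798 ] [-24.8  31.1  71.7  31.9 109.6 -43.5] 20.585652138505104
t 12.8 shift [-44.1  -4.   87.9] turn [ 0.003 -0.003 -0.   ]
```

Call:
apply_moves([
  [-9,-1,17,0,0,0],
  [-9,-1,17,0,0,0],
  [-9,-1,18,0,0,0],
  [-9,-1,18,0,0,0],
  [-8,0,18,0,0,0],
])

```text
time: 13.42
tool_pos: [565.7, 17.4, 98.2]
tcp_rot: [180.0, -44.9, 110.8]
ft_force: [-0.4, -0.4, -1.3]
finger_gap: 20.4
grip_force: 91.2
```

```bash
sleep 0
python3 - <<'E'
from h import *
eyes.snapshot("top"); s=sense(); a,X=cloud("wrist",pose=s); np.savez('w4.npz',a=a,X=X); cv2.imwrite('pics/w4.png',np.clip(a[...,::-1].astype(int)*1.6,0,255).astype(np.uint8))
tgt(*lay(5,30))
E
```

```text
t 13.5 shift [ 0.7  1.5 -4.6] turn [-0.002 -0.002 -0.003]
```

View pics/w4.png

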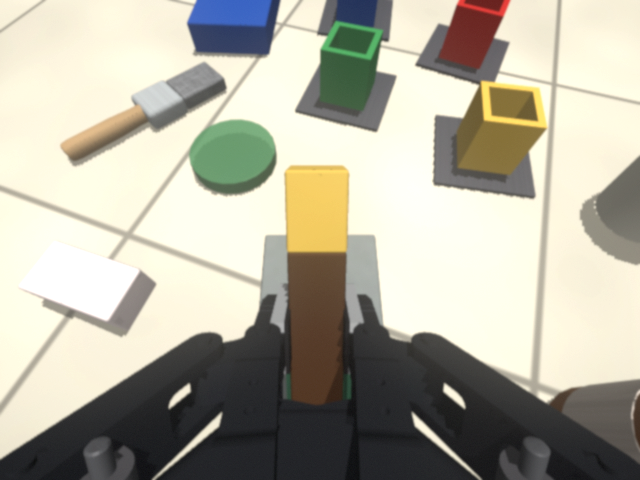

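The picture shows the bar, yellow end at (316,210), aligned above the rest base (263–380) with the green cheeks visible on both sides.

Call:
apply_moves([
  [0,1,5,0,0,0],
  [0,0,6,0,0,0],
  [0,0,6,0,0,0],
  [0,0,4,0,0,0],
  [0,0,0,0,0,0],
])

```text
time: 14.15
tool_pos: [561.3, 30.9, 83.9]
tcp_rot: [-180.0, -45.0, 110.7]
ft_force: [0.3, -1.3, -1.4]
finger_gap: 20.7
grip_force: 91.1
```

Run:
```python
from h import *
s=sense(); print(s['ft_force'].round(1)); tgt(*lay(0,0))
```

```text
[ 0.3 -1.3 -1.4]
t 14.2 shift [-4.5 -0.5  7.2] turn [ 0.001  0.    -0.002]
```

Call:
apply_moves([
  [0,0,2,0,0,0],
  [0,0,2,0,0,0],
  [0,0,1,0,0,0],
  [0,0,1,0,0,0],
  [0,0,1,0,0,0],
])

```text
time: 14.78
tool_pos: [560.2, 34.3, 80.2]
tcp_rot: [180.0, -44.9, 110.7]
ft_force: [-1.5, -9.1, 10.4]
finger_gap: 20.4
grip_force: 93.1
```

Call:
apply_moves([
  [-1,0,0,0,0,0],
  [-1,0,0,0,0,0],
  [-1,0,0,0,0,0],
  [-1,0,0,0,0,0],
  [0,0,0,0,0,0],
])

```text
time: 15.4
tool_pos: [561.9, 32.4, 77.8]
tcp_rot: [179.8, -44.9, 110.8]
ft_force: [0.5, -2.5, 7.6]
finger_gap: 20.4
grip_force: 92.6
```

Run:
```python
from h import *
s=sense(); print(LAY.inv().apply(s['ft_force']).round(1)); tgt(*lay(0,0))
```

```text
[ 3.6 -0.5 -7.2]
t 15.4 shift [-1.1 -1.5  2.1] turn [ 0.003  0.001 -0.   ]
```

Call:
apply_moves([
  [-1,0,0,0,0,0],
  [-1,0,0,0,0,0],
  [-1,0,0,0,0,0],
  [0,0,0,0,0,0],
  [0,0,0,0,0,0],
])

```text
time: 16.02
tool_pos: [562.0, 32.2, 77.6]
tcp_rot: [179.8, -45.2, 110.9]
ft_force: [-4.1, 4.8, 19.0]
finger_gap: 20.7
grip_force: 92.7
```

Run:
```python
from h import *
s=sense(); print(LAY.inv().apply(s['ft_force']).round(1)); tgt(*lay(0,0))
```

```text
[17.7 -2.1 -9.2]
t 16.0 shift [-0.8 -1.6  2.1] turn [ 0.002 -0.003  0.002]
```

Call:
apply_moves([
  [0,0,0,0,0,0],
  [0,0,0,0,0,0],
  [0,0,0,0,0,0],
  [0,0,0,0,0,0],
  [0,0,0,0,0,0],
], fingers=50)

```text
time: 16.65
tool_pos: [561.6, 30.7, 74.1]
tcp_rot: [-180.0, -45.0, 110.7]
ft_force: [0.1, -0.6, 1.0]
finger_gap: 49.7
grip_force: 0.0
```

Call:
apply_moves([
  [0,0,-10,0,0,0],
  [0,0,-25,0,0,0],
  [0,0,-25,0,0,0],
  [0,0,-30,0,0,0],
  [40,0,-40,0,0,0],
])

```text
time: 17.27
tool_pos: [583.0, -30.1, 192.7]
tcp_rot: [-179.6, -45.2, 110.3]
ft_force: [1.1, 0.7, 0.9]
finger_gap: 49.8
grip_force: 0.0
```

Call:
apply_moves([
  [40,0,-40,0,0,0],
  [0,0,0,0,-0.157,0],
  [0,0,0,0,-0.157,0],
  [0,0,0,0,-0.157,0],
  [0,0,0,0,-0.157,0],
])

```text
time: 17.9
tool_pos: [584.7, -29.5, 252.8]
tcp_rot: [179.9, -8.6, 110.7]
ft_force: [-0.2, 0.6, -0.3]
finger_gap: 49.8
grip_force: 0.0
```

Call:
apply_moves([
  [0,0,0,0,-0.157,0],
  [49,0,0,0,0,0],
  [49,0,0,0,0,0],
  [49,0,0,0,0,0],
  [0,0,0,0,0,0],
])

```text
time: 18.52
tool_pos: [531.3, 111.4, 252.0]
tcp_rot: [179.9, -0.0, 110.9]
ft_force: [0.3, -1.6, -0.1]
finger_gap: 50.0
grip_force: 0.0
```

Run:
```python
from h import *
s=sense(); print(s['joint_pos'].round(1),s['tool_pos'],s['tcp_rot'])
a,X=cloud("scene"); np.savez('s1.npz',a=a,X=X); c=a[200:360,230:400]
cv2.imwrite('pics/s1.png',cv2.resize(np.clip(c[...,::-1].astype(int)*1.5,0,255).astype(np.uint8),None,fx=3.5,fy=3.5,interpolation=cv2.INTER_CUBIC))
a,X=cloud("wrist",pose=s); np.savez('w5.npz',a=a,X=X)
tgt(*grab(30,60))
```

```text
[  6.4  -1.9  92.8   0.   89.1 -14.5] [531.26126369 111.41596077 251.96229292] [ 1.79944852e+02 -3.57244714e-02  1.10890443e+02]
t 18.6 shift [-40.8  -1.  109. ] turn [ 0.    -0.785 -0.001]
```

View pics/s1.png

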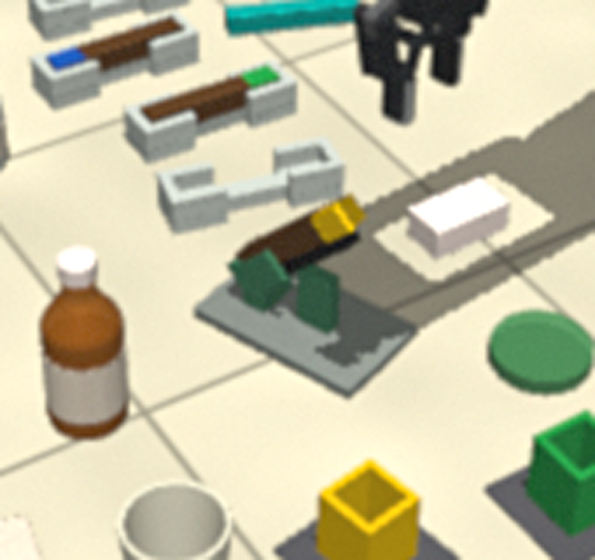

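```bash
cat >> h.py <<'E'
yr=np.cross(zz,xr)
def seated(X,a):
    P=X-SEAT; L=P@b; W=P@yr; N=-(P@zl); H=hue(a).astype(int)
    k=(abs(L)<95)&(abs(W)<25)&(abs(N-11)<8)&~((H[...,0]>60)&(H[...,0]<95))
    l,w,n=L[k],W[k],N[k]; print('n',k.sum(),'L',np.percentile(l,[1,99]).round(1),'W',np.percentile(w,[2,50,98]).round(1),'N',np.median(n).round(1),'slopeW',np.polyfit(l,w,1).round(3),'slopeN',np.polyfit(l,n,1).round(3))
E
python3 - <<'E'
from h import *
for f in('w5','s1'):
    z=np.load(f+'.npz'); seated(z['X'],z['a'])
z=np.load('w5.npz'); cv2.imwrite('pics/w5.png',z['a'][...,::-1])
E
```

```text
n 937 L [-69.  67.] W [-10.6   0.1  11.1] N 8.9 slopeW [-0.003  0.295] slopeN [-8.000e-03  8.524e+00]
n 164 L [-71.1  67.3] W [-16.  -10.2   8.5] N 8.5 slopeW [ 0.031 -7.735] slopeN [-2.00e-03  7.92e+00]
```

View pics/w5.png

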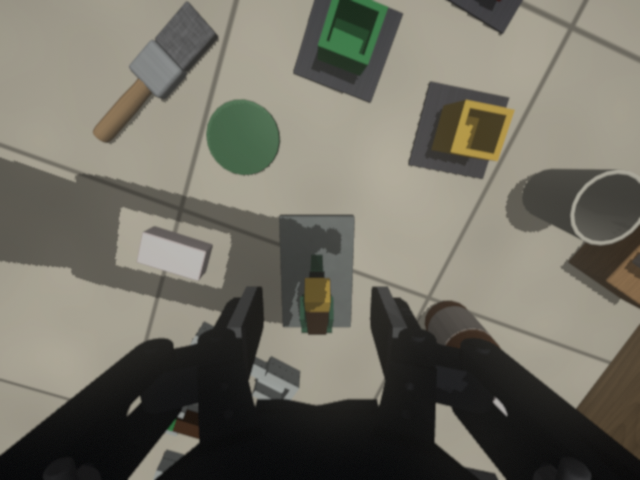

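The bar is seated: it is parallel to the rail and centred, with the yellow end at (317,293) up the slope. I'll tilt for the fresh grip.

Call:
apply_moves([
  [0,0,0,0,-0.157,0],
  [0,0,0,0,-0.157,0],
  [0,0,0,0,-0.157,0],
  [0,0,0,0,-0.157,0],
  [0,0,0,0,-0.157,0],
])

```text
time: 19.25
tool_pos: [533.2, 108.0, 252.3]
tcp_rot: [179.8, 45.3, 110.5]
ft_force: [0.4, 0.3, -1.2]
finger_gap: 50.2
grip_force: 0.0
```

Run:
```python
from h import *
s=sense(); print(s['joint_pos'].round(1),s['tool_pos'],s['tcp_rot'])
tgt(*grab(30,30))
```

```text
[ 33.2   5.2  97.  -43.9  90.1  17.6] [533.15068748 107.95264144 252.27446424] [179.8070916   45.26694433 110.45738665]
t 19.2 shift [ 49.9  -1.6 135.4] turn [-0.001  0.005 -0.004]
```

Call:
apply_moves([
  [17,0,28,0,0,0],
  [17,-1,28,0,0,0],
  [16,0,29,0,0,0],
  [0,0,0,0,0,0],
  [0,0,0,0,0,0],
])

```text
time: 19.88
tool_pos: [540.8, 84.9, 156.9]
tcp_rot: [179.9, 45.0, 110.5]
ft_force: [0.0, 0.1, -0.2]
finger_gap: 49.9
grip_force: 0.0
```

Run:
```python
from h import *
s=sense(); a,X=cloud("wrist",pose=s);seated(X,a); tgt(*grab(30,0))
```

```text
n 449 L [63.1 65.7] W [-10.5   0.4  10.7] N 6.6 slopeW [-0.104  6.809] slopeN [6.000e-03 6.316e+00]
t 19.9 shift [-0.9 -0.8 81.6] turn [-0.    -0.    -0.004]
```

Call:
apply_moves([
  [0,-1,22,0,0,0],
  [0,0,22,0,0,0],
  [0,0,22,0,0,0],
  [0,0,15,0,0,0],
  [0,0,0,0,0,0],
])

```text
time: 20.55
tool_pos: [559.3, 30.9, 98.4]
tcp_rot: [-180.0, 45.0, 110.6]
ft_force: [-0.5, 2.0, 0.5]
finger_gap: 49.8
grip_force: 0.0
```

Call:
apply_moves([
  [0,0,0,0,0,0],
  [0,0,0,0,0,0],
  [0,0,0,0,0,0],
  [0,0,0,0,0,0],
  [0,0,0,0,0,0],
], fingers=10, grip_force=90)

```text
time: 21.18
tool_pos: [559.8, 32.1, 99.2]
tcp_rot: [179.9, 45.0, 110.6]
ft_force: [-2.3, 3.3, 6.0]
finger_gap: 21.3
grip_force: 87.9
```

Run:
```python
from h import *
s=sense(); print(s['joint_pos'].round(1)); tgt(*grab(30,0))
```

```text
[ 24.8  13.2 105.6 -47.6  72.7  23.8]
t 21.2 shift [-2.1  0.5  0.5] turn [ 0.    -0.    -0.002]
```

Call:
apply_moves([
  [-10,0,0,0,0,0],
  [-15,0,-10,0,0,0],
  [-20,0,-20,0,0,0],
  [-42,0,-42,0,0,0],
  [-42,0,-42,0,0,0],
])

```text
time: 21.8
tool_pos: [562.3, 21.0, 271.8]
tcp_rot: [-179.9, 45.0, 110.7]
ft_force: [1.0, 0.0, -0.4]
finger_gap: 21.3
grip_force: 88.2
```

Call:
apply_moves([
  [0,0,0,0,0.157,0],
  [0,0,0,0,0.157,0],
  [0,0,0,0,0.157,0],
  [0,0,0,0,0.157,0],
  [0,0,0,0,0.157,0],
])

```text
time: 22.42
tool_pos: [563.1, 21.3, 271.9]
tcp_rot: [179.8, -0.2, 110.7]
ft_force: [0.1, 0.7, -1.9]
finger_gap: 21.1
grip_force: 88.1
```

Call:
apply_moves([
  [35,32,13,0,0,0],
  [35,32,13,0,0,0],
  [35,32,13,0,0,0],
  [35,32,13,0,0,0],
  [35,32,13,0,0,0],
])

```text
time: 23.05
tool_pos: [651.2, 242.6, 205.2]
tcp_rot: [-180.0, 0.0, 110.7]
ft_force: [0.1, -1.1, 0.1]
finger_gap: 20.9
grip_force: 88.2
```

```bash
cat >> h.py <<'E'
def pot(a,X,c,name):
    H=hue(a).astype(int); hr={'yellow':(14,35),'blue':(100,130),'green':(45,80)}[name]
    k=(np.abs(X[...,0]-c[0])<40)&(np.abs(X[...,1]-c[1])<40)&(X[...,2]>54)&(X[...,2]<70)&(H[...,0]>=hr[0])&(H[...,0]<=hr[1])&(H[...,1]>100)
    print(name,'pot',k.sum(),rect(X[k]),'z',np.median(X[k][:,2]).round(1))
DOWN=frame(xr,-zz)
E
python3 - <<'E'
from h import *
z=np.load('w5.npz'); pot(z['a'],z['X'],(650,240),'yellow'); pot(z['a'],z['X'],(503,278),'green')
z=np.load('w2.npz'); pot(z['a'],z['X'],(650,240),'yellow')
z=np.load('w4.npz'); pot(z['a'],z['X'],(650,240),'yellow'); pot(z['a'],z['X'],(503,278),'green');pot(z['a'],z['X'],(466,422),'blue')
for c in('top','scene'):
  for n,p in(('yellow',(650,240)),('green',(503,278)),('blue',(466,422))): pot(np.load(c+'.npz')['a'],np.load(c+'X.npy'),p,n)
s=sense();print(s['tool_pos'],s['tcp_rot'],s['finger_gap'])
a,X=cloud("wrist",pose=s); np.savez('w6.npz',a=a,X=X); cv2.imwrite('pics/w6.png',a[...,::-1])
pot(a,X,(650,240),'yellow')
E
```

```text
yellow pot 1475 (array([648. , 242.9]), array([49.4, 48.1]), 10.7) z 60.7
green pot 1328 (array([498.9, 278.9]), array([47.4, 47.4]), 1.8) z 61.1
yellow pot 2065 (array([649.3, 239.4]), array([49.8, 46.4]), 11.4) z 60.4
yellow pot 2103 (array([648.9, 240.4]), array([48.8, 50.4]), 10.6) z 60.5
green pot 1089 (array([499.7, 277.3]), array([48.5, 50.4]), 1.6) z 61.1
blue pot 0 (array([0., 0.]), array([0., 0.]), 0.0) z nan
yellow pot 215 (array([650.3, 241.4]), array([48.8, 49.2]), 10.7) z 61.7
green pot 210 (array([501.3, 278.4]), array([48.5, 48.8]), 1.8) z 62.1
blue pot 231 (array([466. , 422.4]), array([48.5, 49.3]), 11.7) z 61.7
yellow pot 243 (array([651. , 241.5]), array([50.2, 51.9]), 9.4) z 59.7
green pot 197 (array([502.1, 280.5]), array([49.8, 48.6]), 1.5) z 60.1
blue pot 233 (array([467.1, 423.8]), array([53.1, 47.5]), 12.7) z 59.4
[651.18586486 242.62669176 205.15947935] [-1.79996986e+02  2.42597229e-02  1.10698850e+02] 20.885683766465892
yellow pot 1025 (array([648.9, 242.2]), array([47.9, 45.8]), 10.3) z 60.8
  return _methods._mean(a, axis=axis, dtype=dtype,
  ret = ret.dtype.type(ret / rcount)
```

View pics/w6.png

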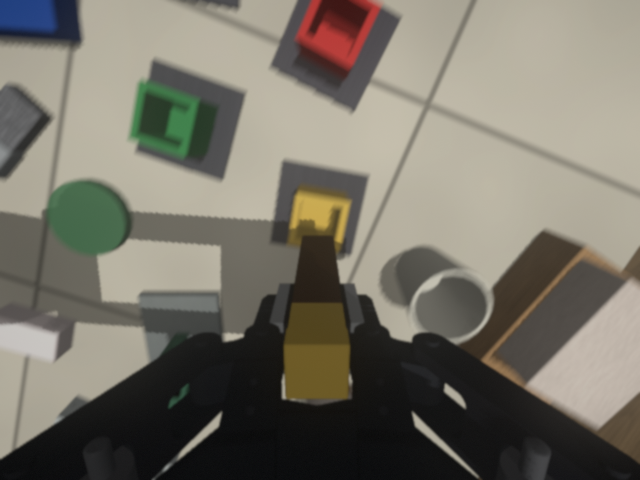

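The bar hangs upright just over the yellow pot at (320,215), with the coloured end up in the fingers.

Call:
apply_moves([
  [0,-2,24,0,0,0],
  [0,0,24,0,0,0],
  [0,0,24,0,0,0],
  [0,0,24,0,0,0],
  [0,0,14,0,0,0],
])

```text
time: 23.72
tool_pos: [648.1, 240.4, 93.6]
tcp_rot: [-179.9, 0.0, 110.7]
ft_force: [-0.8, 0.4, -1.0]
finger_gap: 21.3
grip_force: 88.3
```

Call:
apply_moves([
  [0,0,1,0,0,0],
  [0,0,1,0,0,0],
  [0,0,1,0,0,0],
  [0,0,1,0,0,0],
  [0,0,0,0,0,0],
])

```text
time: 24.35
tool_pos: [649.1, 241.0, 91.3]
tcp_rot: [180.0, 0.0, 110.7]
ft_force: [0.8, 0.0, -2.0]
finger_gap: 20.6
grip_force: 88.3
```

Call:
apply_moves([
  [0,0,1,0,0,0],
  [0,0,1,0,0,0],
  [0,0,1,0,0,0],
  [0,0,1,0,0,0],
  [0,0,0,0,0,0],
])

```text
time: 24.98
tool_pos: [649.1, 241.0, 87.8]
tcp_rot: [180.0, 0.0, 110.7]
ft_force: [-2.5, -0.6, 5.3]
finger_gap: 21.4
grip_force: 89.1
```

Call:
apply_moves([
  [0,0,0,0,0,0],
  [0,0,0,0,0,0],
  [0,0,0,0,0,0],
  [0,0,0,0,0,0],
  [0,0,-10,0,0,0],
], fingers=50)

```text
time: 25.6
tool_pos: [648.1, 240.7, 96.1]
tcp_rot: [-179.9, -0.0, 110.7]
ft_force: [0.2, -0.2, -0.1]
finger_gap: 50.1
grip_force: 0.0
```

Call:
apply_moves([
  [0,0,-30,0,0,0],
  [0,0,-35,0,0,0],
  [0,0,-40,0,0,0],
  [0,0,-40,0,0,0],
  [0,0,0,0,0,0],
])

```text
time: 26.22
tool_pos: [651.4, 241.6, 248.8]
tcp_rot: [179.4, 0.0, 110.7]
ft_force: [0.2, -1.0, -0.3]
finger_gap: 50.0
grip_force: 0.0
```

Run:
```python
from h import *
s=sense(); print(s['tool_pos'],s['tcp_rot'],s['time'],s['finger_gap'])
a,X=cloud("top"); np.savez('t2.npz',a=a,X=X)
k=(np.hypot(X[...,0]-649,X[...,1]-241)<40)&(X[...,2]>110)&(X[...,2]<150); print('yellow bar top',k.sum(),rect(X[k]) if k.sum() else '',np.median(X[k][:,2]))
for n,c in dict(blue=(525,-350),green=(494,-237)).items(): bar(a,X,c,n)
import subprocess
b0=np.load('top.npz')['a']; c=np.hstack([b0[210:340,330:530],a[210:340,330:530]]); d=a[160:310,90:340]
cv2.imwrite('pics/t2.png',cv2.resize(c[...,::-1],None,fx=2,fy=2));
```

```text
[651.36790787 241.63735669 248.79062957] [1.79449840e+02 4.32982964e-02 1.10686732e+02] 26.225 49.98748882032523
yellow bar top 136 (array([649.3, 239.2]), array([22.6, 22.7]), 21.2) 136.11186813015763
blue rect [ 512.  -349.1] [21.  95.7] 89.7 mean [ 512.8 -349.4   38.1] head -179.7 n 323 zmed 38.3 col [nan nan nan]
green rect [ 509.5 -237.3] [20.9 92.9] 88.7 mean [ 508.9 -236.3   38.4] head 178.5 n 315 zmed 38.5 col [nan nan nan]h.py:31: RuntimeWarning: Mean of empty slice
  q=X[m]; q=q[~np.isnan(q[:,0])]; ct,sz,an=rect(q); cc=np.nanmean(X[col&m],0)
```

View pics/t2.png

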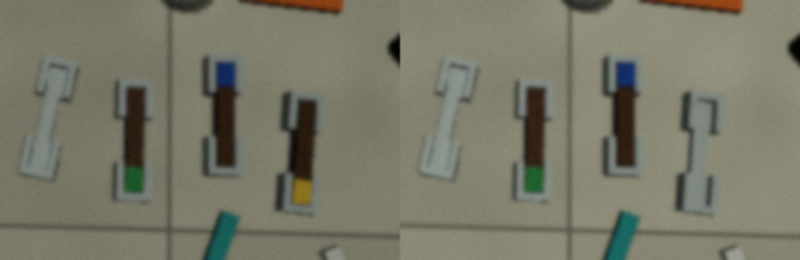

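Call:
apply_moves([
  [-46,-30,0,0,0,0],
  [-46,-30,0,0,0,0],
  [-46,-30,0,0,0,0],
  [-46,-30,0,0,0,0],
  [-46,-30,0,0,0,0],
])

```text
time: 26.9
tool_pos: [588.6, -28.8, 240.7]
tcp_rot: [-179.9, -0.1, 110.7]
ft_force: [0.3, -0.2, 0.6]
finger_gap: 50.4
grip_force: 0.0
```

Call:
apply_moves([
  [-46,-30,0,0,0,0],
  [-46,-30,0,0,0,0],
  [-46,-30,0,0,0,0],
  [-46,-30,0,0,0,0],
  [-46,-30,0,0,0,0],
])

```text
time: 27.52
tool_pos: [529.6, -296.7, 240.7]
tcp_rot: [-179.9, -0.1, 110.7]
ft_force: [0.3, -0.0, -0.1]
finger_gap: 49.8
grip_force: 0.0
```

Call:
apply_moves([
  [-50,-27,0,0,0,0],
  [0,0,8,0,0,0.176],
  [0,0,8,0,0,0.176],
  [0,0,8,0,0,0.176],
  [0,0,8,0,0,0.176],
])

```text
time: 28.15
tool_pos: [522.5, -351.3, 208.2]
tcp_rot: [-179.9, -0.0, 70.0]
ft_force: [0.1, 0.1, -0.1]
finger_gap: 50.2
grip_force: 0.0
```

Call:
apply_moves([
  [0,0,8,0,0,0.176],
  [0,0,8,0,0,0.176],
  [0,0,8,0,0,0.176],
  [0,0,8,0,0,0.176],
  [0,0,8,0,0,0.176],
])

```text
time: 28.78
tool_pos: [522.5, -351.1, 168.3]
tcp_rot: [-179.9, 0.1, 19.6]
ft_force: [-0.8, -0.1, -0.2]
finger_gap: 49.8
grip_force: 0.0
```

Call:
apply_moves([
  [0,0,8,0,0,0.176],
  [0,0,8,0,0,0.174],
  [0,0,0,0,0,0],
  [0,0,0,0,0,0],
  [0,0,0,0,0,0],
])

```text
time: 29.4
tool_pos: [523.3, -351.8, 154.4]
tcp_rot: [180.0, -0.0, 0.0]
ft_force: [0.6, -0.1, 0.4]
finger_gap: 50.0
grip_force: 0.0
```

```bash
sed -i 's/br=k&(H\[...,0\]<20)/br=k\&((H[...,0]<22)|(H[...,0]>165))/; s/np.ones((3,3)))>0\n    n,l/&/' h.py
python3 - <<'E'
from h import *
s=sense(); print(s['tool_pos'],s['tcp_rot'],s['time'],s['finger_gap'],s['joint_pos'].round(1))
a,X=cloud("wrist",pose=s); np.savez('w7.npz',a=a,X=X); cv2.imwrite('pics/w7.png',a[...,::-1])
bar(a,X,(526,-351),'blue')
H=hue(a).astype(int); k=(np.hypot(X[...,0]-526,X[...,1]+351)<85)&(X[...,2]>30)&(H[...,0]>=95)&(H[...,0]<=130)&(H[...,1]>110); print('blue',k.sum(),rect(X[k]))
E
```

```text
[ 523.33890273 -351.80910207  154.38151265] [ 1.79983490e+02 -2.07287573e-02  5.28127689e-03] 29.4 49.95815048531764 [-38.6  14.7  85.2   0.   80.1  51.4]
blue rect [ 510.9 -353. ] [97. 21.] 0.6 mean [ 514. -353.   38.] head 179.7 n 2763 zmed 38.0 col [nan nan nan]
blue 1083 (array([ 575.5, -353.1]), array([28.7, 20.9]), 0.0)h.py:31: RuntimeWarning: Mean of empty slice
  q=X[m]; q=q[~np.isnan(q[:,0])]; ct,sz,an=rect(q); cc=np.nanmean(X[col&m],0)
```

Call:
apply_moves([
  [3,1,38,0,0,0],
  [0,0,38,0,0,0],
  [0,0,38,0,0,0],
  [0,0,20,0,0,0],
  [0,0,12,0,0,0],
])

```text
time: 30.08
tool_pos: [526.1, -352.6, 7.4]
tcp_rot: [-180.0, 0.0, -0.1]
ft_force: [0.6, -0.3, 0.9]
finger_gap: 49.9
grip_force: 0.0
```

Call:
apply_moves([
  [0,0,0,0,0,0],
  [0,0,0,0,0,0],
  [0,0,0,0,0,0],
  [0,0,0,0,0,0],
  [0,0,0,0,0,0],
], fingers=10, grip_force=90)

```text
time: 30.7
tool_pos: [527.1, -353.5, 9.6]
tcp_rot: [179.9, -0.1, -0.1]
ft_force: [0.8, -0.4, 6.9]
finger_gap: 20.6
grip_force: 89.0
```

Call:
apply_moves([
  [0,0,0,0,0,0],
  [0,0,-10,0,0,0],
  [0,0,-20,0,0,0],
  [0,0,-20,0,0,0],
  [0,0,-20,0,0,0],
])

```text
time: 31.32
tool_pos: [526.5, -353.0, 80.3]
tcp_rot: [180.0, -0.1, -0.1]
ft_force: [-0.7, -0.5, -0.8]
finger_gap: 20.4
grip_force: 88.4
```

Call:
apply_moves([
  [0,0,-20,0,0,-0.176],
  [0,0,-20,0,0,-0.176],
  [0,0,-20,0,0,-0.176],
  [0,0,-20,0,0,-0.176],
  [0,0,-20,0,0,-0.176],
])

```text
time: 31.95
tool_pos: [526.2, -352.8, 180.1]
tcp_rot: [179.9, 0.0, 50.6]
ft_force: [0.4, -0.5, -1.4]
finger_gap: 20.8
grip_force: 88.5
```

Call:
apply_moves([
  [0,0,-10,0,0,-0.176],
  [0,0,0,0,0,-0.176],
  [0,0,0,0,0,-0.176],
  [0,0,0,0,0,-0.176],
  [0,0,0,0,0,-0.176],
])

```text
time: 32.58
tool_pos: [526.2, -352.8, 189.4]
tcp_rot: [180.0, 0.0, 101.0]
ft_force: [0.5, 0.7, -1.1]
finger_gap: 20.6
grip_force: 88.5
```

Call:
apply_moves([
  [0,0,0,0,0,-0.176],
  [50,29,0,0,0,0],
  [50,29,0,0,0,0],
  [50,29,0,0,0,0],
  [50,29,0,0,0,0],
])

```text
time: 33.2
tool_pos: [563.8, -122.9, 189.6]
tcp_rot: [179.9, 0.1, 110.8]
ft_force: [0.7, 0.4, -2.1]
finger_gap: 20.7
grip_force: 88.5
```

Call:
apply_moves([
  [50,29,0,0,0,0],
  [50,29,0,0,0,0],
  [0,0,0,0,0.157,0],
  [0,0,0,0,0.157,0],
  [0,0,0,0,0.157,0],
])

```text
time: 33.83
tool_pos: [583.1, -10.0, 190.6]
tcp_rot: [179.8, -27.1, 111.0]
ft_force: [0.6, -0.5, -1.8]
finger_gap: 20.6
grip_force: 88.5
```

Call:
apply_moves([
  [0,0,0,0,0.157,0],
  [0,0,0,0,0.157,0],
  [0,0,0,0,0,0],
  [0,0,0,0,0,0],
  [0,0,0,0,0,0],
])

```text
time: 34.45
tool_pos: [583.0, -9.9, 190.3]
tcp_rot: [179.8, -44.7, 111.1]
ft_force: [0.5, 0.1, -1.6]
finger_gap: 20.9
grip_force: 88.6
```

Run:
```python
from h import *
s=sense(); print(s['tool_pos'],s['tcp_rot'],s['joint_pos'].round(1),s['finger_gap'],s['grip_force'])
tgt(*lay(5,30))
```

```text
[583.01554052  -9.90354488 190.25462418] [179.7678832  -44.72672416 111.05231467] [-24.4  31.2  71.7  31.7 109.1 -43.6] 20.879855544566944 88.55523705482483
t 34.5 shift [-41.9  -6.5  85.1] turn [0.001 0.005 0.003]
```

Call:
apply_moves([
  [-9,-1,20,0,0,0],
  [-9,-1,20,0,0.002,0],
  [-8,-1,20,0,0.002,0],
  [-8,-1,15,0,0,0],
  [-8,-1,10,0,0,0],
])

```text
time: 35.08
tool_pos: [566.1, 16.9, 96.7]
tcp_rot: [-179.9, -45.3, 110.8]
ft_force: [0.5, -0.3, -0.8]
finger_gap: 20.5
grip_force: 88.6
```

Call:
apply_moves([
  [0,0,5,0,0,0],
  [0,0,5,0,0,0],
  [0,0,5,0,0,0],
  [0,0,0,0,0,0],
  [0,0,0,0,0,0],
])

```text
time: 35.7
tool_pos: [563.3, 26.1, 88.0]
tcp_rot: [180.0, -45.2, 110.8]
ft_force: [0.2, -0.1, -1.6]
finger_gap: 20.6
grip_force: 88.6
```

Run:
```python
from h import *
s=sense(); print(LAY.inv().apply(s['ft_force']).round(1)); tgt(*lay(0,0))
```

```text
[-1.3  0.1  1. ]
t 35.7 shift [-3.9 -0.6 13.8] turn [ 0.    -0.003  0.   ]
```

Call:
apply_moves([
  [0,0,4,0,0,0],
  [0,0,4,0,0,0],
  [0,0,2,0,0,0],
  [0,0,1,0,0,0],
  [0,0,1,0,0,0],
])

```text
time: 36.33
tool_pos: [560.0, 34.2, 79.3]
tcp_rot: [180.0, -45.2, 110.8]
ft_force: [-0.5, -2.4, 3.7]
finger_gap: 20.4
grip_force: 89.2
```

Run:
```python
from h import *
s=sense(); print(LAY.inv().apply(s['ft_force']).round(1)); tgt(*lay(0,0))
```

```text
[ 1.2 -1.4 -4.1]
t 36.3 shift [-3.8 -0.4  1.4] turn [-0.    -0.004  0.   ]
```

Contact with the rail; now I'll slide down to the stop.

Call:
apply_moves([
  [-1,0,0,0,0,0],
  [-1,0,0,0,0,0],
  [-1,0,0,0,0,0],
  [-1,0,0,0,0,0],
  [0,0,0,0,0,0],
])

```text
time: 36.95
tool_pos: [561.2, 31.4, 76.4]
tcp_rot: [180.0, -45.2, 110.8]
ft_force: [-0.1, -1.2, -0.0]
finger_gap: 20.6
grip_force: 88.9
```

Call:
apply_moves([
  [-1,0,0,0,0,0],
  [-1,0,0,0,0,0],
  [0,0,0,0,0,0],
  [0,0,0,0,0,0],
  [0,0,0,0,0,0],
])

```text
time: 37.58
tool_pos: [561.2, 31.1, 76.1]
tcp_rot: [180.0, -45.3, 110.9]
ft_force: [-2.4, 4.4, 6.8]
finger_gap: 20.7
grip_force: 89.0
```

Run:
```python
from h import *
s=sense(); print(LAY.inv().apply(s['ft_force']).round(1)); tgt(*lay(0,0))
```

```text
[ 8.3 -0.7 -1.3]
t 37.6 shift [ 0.8 -0.5  1.6] turn [-0.001 -0.006  0.001]
```

Call:
apply_moves([
  [-1,0,1,0,0,0],
  [0,0,0,0,0,0],
  [0,0,0,0,0,0],
  [0,0,0,0,0,0],
  [0,0,0,0,0,0],
])

```text
time: 38.2
tool_pos: [561.3, 31.2, 76.0]
tcp_rot: [179.9, -45.4, 111.0]
ft_force: [-6.0, 2.7, 15.7]
finger_gap: 20.4
grip_force: 89.9
```

Call:
apply_moves([
  [0,0,0,0,0,0],
  [0,0,0,0,0,0],
  [0,0,0,0,0,0],
  [0,0,0,0,0,0],
  [0,0,0,0,0,0],
], fingers=50)

```text
time: 38.83
tool_pos: [561.5, 30.2, 73.5]
tcp_rot: [-180.0, -45.2, 110.8]
ft_force: [0.5, -0.1, 1.0]
finger_gap: 50.1
grip_force: 0.0
```

Call:
apply_moves([
  [0,0,-10,0,0,0],
  [0,0,-25,0,0,0],
  [0,0,-25,0,0,0],
  [0,0,-30,0,0,0],
  [40,0,-40,0,0,0],
])

```text
time: 39.45
tool_pos: [583.2, -30.9, 191.9]
tcp_rot: [-179.6, -45.4, 110.4]
ft_force: [0.6, 0.1, 0.7]
finger_gap: 50.2
grip_force: 0.0
```

Call:
apply_moves([
  [40,0,-40,0,0,0],
  [0,0,0,0,-0.157,0],
  [0,0,0,0,-0.157,0],
  [0,0,0,0,-0.157,0],
  [0,0,0,0,-0.157,0],
])

```text
time: 40.08
tool_pos: [585.0, -30.6, 252.0]
tcp_rot: [179.9, -8.9, 110.8]
ft_force: [-0.2, 0.6, -0.1]
finger_gap: 50.1
grip_force: 0.0
```

Call:
apply_moves([
  [0,0,0,0,-0.157,0],
  [49,0,0,0,0,0],
  [49,0,0,0,0,0],
  [49,0,0,0,0,0],
  [0,0,0,0,0,0],
])

```text
time: 40.7
tool_pos: [531.3, 110.2, 251.8]
tcp_rot: [179.9, -0.3, 111.0]
ft_force: [0.9, -0.4, -1.3]
finger_gap: 50.2
grip_force: 0.0
```

Run:
```python
from h import *
s=sense(); print(s['tool_pos'],s['tcp_rot'],s['time'])
a,X=cloud("wrist",pose=s); np.savez('w8.npz',a=a,X=X); seated(X,a)
```

```text
[531.32693946 110.21306643 251.76213379] [179.93448049  -0.26217136 111.00262762] 40.7
n 964 L [-66.9  65.9] W [-9.7  1.2 11.7] N 10.3 slopeW [0.    1.074] slopeN [-0.013  9.797]
```

Call:
apply_moves([
  [0,0,0,0,-0.157,0],
  [0,0,0,0,-0.157,0],
  [0,0,0,0,-0.157,0],
  [0,0,0,0,-0.157,0],
  [0,0,0,0,-0.157,0],
])

```text
time: 41.38
tool_pos: [533.2, 106.9, 252.2]
tcp_rot: [179.8, 45.0, 110.6]
ft_force: [-0.1, -0.6, -1.0]
finger_gap: 50.2
grip_force: 0.0
```

Call:
apply_moves([
  [17,0,28,0,0,0],
  [17,-1,28,0,0,0],
  [16,0,29,0,0,0],
  [0,0,0,0,0,0],
  [0,0,0,0,0,0],
])

```text
time: 42.0
tool_pos: [540.7, 84.1, 156.6]
tcp_rot: [179.9, 44.8, 110.7]
ft_force: [-0.3, -0.5, 0.4]
finger_gap: 49.9
grip_force: 0.0
```

Run:
```python
from h import *
s=sense(); a,X=cloud("wrist",pose=s);seated(X,a); tgt(*grab(30,0))
```

```text
n 436 L [62.9 65.8] W [-9.7  0.9 11.5] N 6.5 slopeW [ 0.114 -6.411] slopeN [0.    6.522]
t 42.0 shift [-1.  -0.6 80.9] turn [ 0.001 -0.004 -0.002]
```

Call:
apply_moves([
  [0,-1,22,0,0,0],
  [0,0,22,0,0,0],
  [0,0,22,0,0,0],
  [0,0,15,0,0,0],
  [0,0,0,0,0,0],
])

```text
time: 42.68
tool_pos: [559.3, 30.3, 97.9]
tcp_rot: [-180.0, 44.8, 110.7]
ft_force: [-1.2, -0.1, 0.4]
finger_gap: 50.1
grip_force: 0.0
```

Call:
apply_moves([
  [0,0,0,0,0,0],
  [0,0,0,0,0,0],
  [0,0,0,0,0,0],
  [0,0,0,0,0,0],
  [0,0,0,0,0,0],
], fingers=10, grip_force=90)

```text
time: 43.3
tool_pos: [559.7, 31.6, 98.7]
tcp_rot: [179.9, 44.8, 110.7]
ft_force: [-2.6, 3.8, 5.6]
finger_gap: 20.9
grip_force: 87.9
```

Call:
apply_moves([
  [-10,0,0,0,0,0],
  [-15,0,-10,0,0,0],
  [-20,0,-20,0,0,0],
  [-42,0,-42,0,0,0],
  [-42,0,-42,0,0,0],
])

```text
time: 43.92
tool_pos: [562.7, 19.8, 271.3]
tcp_rot: [-179.9, 44.7, 110.9]
ft_force: [1.8, 0.6, -1.2]
finger_gap: 21.1
grip_force: 88.0
```

Call:
apply_moves([
  [0,0,0,0,0.157,0],
  [0,0,0,0,0.157,0],
  [0,0,0,0,0.157,0],
  [0,0,0,0,0.157,0],
  [0,0,0,0,0.157,0],
])

```text
time: 44.55
tool_pos: [563.5, 20.1, 271.5]
tcp_rot: [179.8, -0.4, 110.9]
ft_force: [-1.2, -0.1, -1.4]
finger_gap: 21.1
grip_force: 88.0
```

Call:
apply_moves([
  [51,6,0,0,0,0],
  [51,6,0,0,0,0],
  [51,6,0,0,0,0],
  [51,6,0,0,0,0],
  [51,7,5,0,0,0],
])

```text
time: 45.18
tool_pos: [501.3, 270.9, 266.7]
tcp_rot: [179.9, -0.2, 110.8]
ft_force: [0.9, 0.5, -0.4]
finger_gap: 21.0
grip_force: 88.2
```

Call:
apply_moves([
  [51,7,15,0,0.003,0],
  [51,7,20,0,0.003,0],
  [51,7,20,0,0,0],
  [0,0,10,0,0,0],
  [0,0,0,0,0,0],
])

```text
time: 45.8
tool_pos: [466.3, 419.8, 200.7]
tcp_rot: [-179.9, -0.5, 110.9]
ft_force: [0.1, -0.9, -0.1]
finger_gap: 20.9
grip_force: 88.2
```

Run:
```python
from h import *
s=sense();print(s['tool_pos'],s['tcp_rot'],s['finger_gap'])
a,X=cloud("wrist",pose=s); np.savez('w9.npz',a=a,X=X); cv2.imwrite('pics/w9.png',a[...,::-1])
pot(a,X,(466,422),'blue'); tgt(DOWN,[466,422.3,89])
```

```text
[466.25005927 419.79470384 200.67243535] [-179.89385334   -0.4962775   110.8539089 ] 20.90443752260231
blue pot 1156 (array([464.4, 422.8]), array([48.1, 48.4]), 11.8) z 60.7
t 45.9 shift [1.800e+00 1.000e-01 1.128e+02] turn [-0.    -0.009 -0.   ]
```

View pics/w9.png

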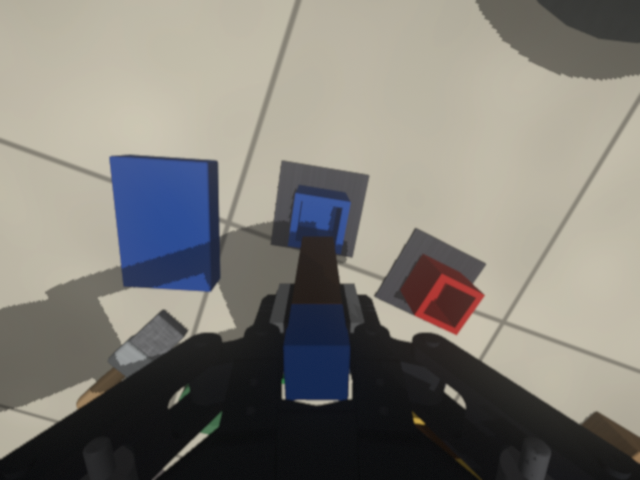

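The bar hangs upright over the blue pot at (320,215), in the same position as for yellow.

Call:
apply_moves([
  [2,0,22,0,-0.005,0],
  [0,0,24,0,-0.004,0],
  [0,0,24,0,0,0],
  [0,0,24,0,0,0],
  [0,0,14,0,0,0],
])

```text
time: 46.48
tool_pos: [465.5, 421.4, 91.3]
tcp_rot: [-179.9, -0.0, 110.7]
ft_force: [-0.4, 0.1, -0.4]
finger_gap: 21.0
grip_force: 88.2
```

Call:
apply_moves([
  [0,0,1,0,0,0],
  [0,0,1,0,0,0],
  [0,0,1,0,0,0],
  [0,0,1,0,0,0],
  [0,0,0,0,0,0],
])

```text
time: 47.1
tool_pos: [466.0, 422.9, 89.8]
tcp_rot: [180.0, -0.1, 110.8]
ft_force: [1.1, -0.5, -0.9]
finger_gap: 20.8
grip_force: 88.2
```

Call:
apply_moves([
  [0,0,1,0,0,0],
  [0,0,1,0,0,0],
  [0,0,1,0,0,0],
  [0,0,0,0,0,0],
  [0,0,0,0,0,0],
])

```text
time: 47.72
tool_pos: [466.0, 422.9, 87.2]
tcp_rot: [180.0, -0.1, 110.8]
ft_force: [-1.4, -1.6, 6.3]
finger_gap: 20.4
grip_force: 88.9
```

Call:
apply_moves([
  [0,0,0,0,0,0],
  [0,0,0,0,0,0],
  [0,0,0,0,0,0],
  [0,0,0,0,0,0],
  [0,0,-10,0,0,0],
], fingers=50)

```text
time: 48.35
tool_pos: [465.2, 422.3, 95.7]
tcp_rot: [-179.9, -0.0, 110.8]
ft_force: [0.4, 0.3, 0.3]
finger_gap: 49.6
grip_force: 0.0
```

Call:
apply_moves([
  [0,0,-30,0,0,0],
  [0,0,-35,0,0,0],
  [0,0,-40,0,0,0],
  [0,0,-40,0,0,0],
  [0,0,0,0,0,0],
])

```text
time: 48.98
tool_pos: [467.9, 424.1, 247.7]
tcp_rot: [179.5, -0.2, 110.8]
ft_force: [0.3, -0.1, 0.7]
finger_gap: 49.8
grip_force: 0.0
```

Run:
```python
from h import *
s=sense(); print(s['tool_pos'],s['tcp_rot'],s['time'],s['finger_gap'])
a,X=cloud("top"); np.savez('t3.npz',a=a,X=X)
for q in((649,241),(466,422)):
    k=(np.hypot(X[...,0]-q[0],X[...,1]-q[1])<40)&(X[...,2]>110)&(X[...,2]<150); print('bar top',k.sum(),rect(X[k]) if k.sum() else '',np.median(X[k][:,2]))
bar(a,X,(494,-237),'green')
b0=np.load('top.npz')['a']; c=np.hstack([a[150:320,90:290],a[180:350,330:530]])
cv2.imwrite('pics/t3.png',cv2.resize(c[...,::-1],None,fx=2,fy=2));
```

```text
[467.93752753 424.13834422 247.70235441] [179.49877678  -0.20558532 110.79930757] 48.975 49.80305210951143
bar top 157 (array([669.1, 260.9]), array([29. , 24.6]), 7.0) 132.28118002603242
bar top 159 (array([466.9, 420.5]), array([23.2, 24.3]), 20.4) 134.64780197419395
green rect [ 509.8 -236.9] [20.5 93.7] 89.0 mean [ 508.2 -236.4   38.4] head 179.1 n 320 zmed 38.5 col [nan nan nan]h.py:31: RuntimeWarning: Mean of empty slice
  q=X[m]; q=q[~np.isnan(q[:,0])]; ct,sz,an=rect(q); cc=np.nanmean(X[col&m],0)
```

View pics/t3.png

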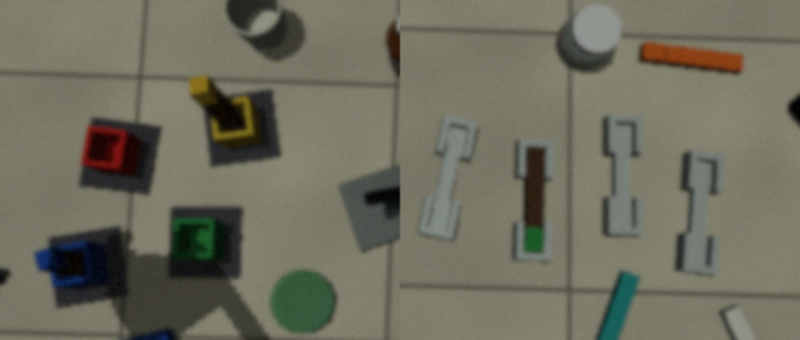

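Blue stands in its pot (45,262). The yellow bar has been knocked: its top is now at (205,88) and it leans in its pot. Green is untouched at (535,200). I'll measure the lean numerically.

Run:
```python
from h import *
for cam in('top','scene'):
    a,X=cloud(cam); np.savez('y_'+cam+'.npz',a=a,X=X)
    for nm,q in(('yellow',(655,248)),('blue',(466,422))):
        print(cam,nm)
        for lo in(68,82,96,110,124,134):
            k=(np.hypot(X[...,0]-q[0],X[...,1]-q[1])<55)&(X[...,2]>=lo)&(X[...,2]<lo+(14 if lo<124 else 10 if lo<134 else 8))
            if k.sum()>3: print(lo,k.sum(),np.round(X[k].mean(0),1),rect(X[k]))
print(sense()['time'])
```

```text
top yellow
68 42 [652.9 245.2  74.7] (array([653.1, 244.1]), array([17.6, 27.5]), 55.6)
82 48 [655.8 249.6  89.3] (array([657.6, 248.5]), array([18.5, 29.8]), 52.9)
96 47 [660.1 251.1 103.4] (array([660.9, 250.4]), array([17.6, 29. ]), 57.6)
110 49 [663.1 255.3 117.7] (array([664. , 254.4]), array([15.8, 28.9]), 55.8)
124 54 [669.7 261.5 130.8] (array([670.7, 262.4]), array([26. , 22.7]), 11.0)
134 65 [669.9 262.  136.6] (array([672. , 262.8]), array([21.8, 21.8]), 4.8)
top blue
68 23 [466.1 412.3  74.1] (array([465.5, 412.8]), array([12.3, 25.9]), 72.2)
82 32 [466.5 413.   88.5] (array([464.8, 413.1]), array([15. , 28.3]), 70.1)
96 30 [465.6 413.1 102.5] (array([463. , 413.5]), array([15.6, 29. ]), 64.5)
110 34 [465.2 413.2 116.9] (array([464.1, 413.5]), array([14.7, 29.6]), 69.1)
124 26 [465.9 413.6 129.8] (array([467.1, 416.6]), array([24.5, 19.1]), 6.5)
134 100 [466.7 420.5 137.3] (array([466.8, 420.3]), array([21.5, 22.7]), 21.0)
scene yellow
68 37 [663.5 258.9  74.9] (array([663.5, 258.7]), array([16.7, 27.4]), 56.0)
82 40 [666.3 261.4  89.2] (array([667.1, 261.3]), array([15.2, 29.6]), 58.8)
96 37 [669.5 264.8 102.8] (array([670.7, 264.9]), array([17.6, 28.9]), 54.7)
110 41 [672.7 267.6 116.4] (array([673. , 267.7]), array([18.8, 28.9]), 56.3)
124 74 [675.1 267.2 130.3] (array([672.1, 263.6]), array([23.4, 22.9]), 12.2)
134 42 [670.4 262.2 135.7] (array([670.9, 261.8]), array([18.4, 26.4]), 38.1)
scene blue
68 50 [474.1 425.6  74.7] (array([471.1, 425.2]), array([17. , 28.3]), 51.8)
82 64 [473.7 425.8  89.2] (array([470.6, 427.8]), array([16.2, 29.2]), 62.1)
96 52 [473.3 425.6 102.8] (array([470.5, 427.2]), array([15.3, 29.1]), 61.5)
110 59 [474.1 425.9 116.9] (array([470. , 428.2]), array([17.7, 29.7]), 63.1)
124 65 [471.7 424.1 130.4] (array([467.5, 421. ]), array([25.4, 22.8]), 19.8)
134 63 [467.6 421.7 135.8] (array([467.5, 421.3]), array([23.9, 22. ]), 22.3)
49.125
```

Yellow leans about 17° within its pot. Before starting green I'll set it upright again: grip along its own axis, then rotate and centre it.

Call:
apply_moves([
  [-42,31,4,0,0,0],
  [-42,31,4,0,0,0],
  [-42,31,4,0,0,0],
  [-42,31,4,0,0,0],
  [-42,31,4,0,0,0],
], fingers=60)

```text
time: 49.75
tool_pos: [685.8, 280.1, 218.9]
tcp_rot: [-179.8, -0.1, 110.8]
ft_force: [0.9, 0.3, 0.1]
finger_gap: 60.2
grip_force: 0.0
```

```bash
cat >> h.py <<'E'
d=np.array([.22,.21,1]); d/=np.linalg.norm(d)
def lean(yaw=100): 
    Rd=frame(np.array([np.cos(np.radians(yaw)),np.sin(np.radians(yaw)),0]),-zz)
    ax=np.cross(zz,d); t=Ro.from_rotvec(ax/np.linalg.norm(ax)*np.arccos(d[2])); return t*Rd
E
python3 - <<'E'
from h import *
s=sense(); print(s['tool_pos'],s['tcp_rot'])
a,X=cloud("wrist",pose=s); np.savez('wy.npz',a=a,X=X)
k=(np.hypot(X[...,0]-668,X[...,1]-260)<30)&(X[...,2]>122)&(X[...,2]<145); P=X[k]; 
print('top',k.sum(),P.mean(0).round(1),rect(P)); 
n=np.linalg.svd(P-P.mean(0))[2][2]; print('normal',(n*np.sign(n[2])).round(3))
top=P.mean(0)
tgt(lean(),top+30*d)
tgt(lean(),top-47*d)
E
```

```text
[685.82612361 280.09440357 218.94025475] [-1.79820903e+02 -7.23661498e-02  1.10803554e+02]
top 1037 [669.8 264.2 132.9] (array([669.5, 262.8]), array([25.5, 23.7]), 11.0)
normal [0.011 0.225 0.974]
t 49.8 shift [  1.1 -14.2  55. ] turn [ 0.256 -0.139  0.183]
t 49.8 shift [ -7.6 -34.5 128.8] turn [ 0.256 -0.139  0.183]
```

Call:
apply_moves([
  [0,0,0,0.085,-0.046,0.061],
  [0,0,0,0.085,-0.046,0.061],
  [0,0,0,0.085,-0.046,0.061],
  [0,0,0,0,0,0],
  [0,0,0,0,0,0],
])

```text
time: 50.42
tool_pos: [685.3, 281.3, 220.1]
tcp_rot: [-166.1, 9.0, 101.4]
ft_force: [-0.3, -0.3, 0.1]
finger_gap: 60.0
grip_force: 0.0
```

Run:
```python
from h import *
s=sense(); print(s['joint_pos'].round(1))
a,X=cloud("wrist",pose=s)
k=(np.hypot(X[...,0]-668,X[...,1]-260)<30)&(X[...,2]>122)&(X[...,2]<145); P=X[k]
R=Ro.from_euler('xyz',s['tcp_rot'],degrees=True); Q=R.inv().apply(P-s['tool_pos']); print('top in tool',k.sum(),Q.mean(0).round(1),np.percentile(Q,[3,97],axis=0).round(1),rect(Q))
tgt(lean(),np.array([670,263,132.9])-47*d)
```

```text
[ 21.4  49.4  33.1  -6.7 112.8   9.3]
top in tool 966 [ 0.8  4.8 89.6] [[-10.9  -5.6  87.8]
 [ 10.5  15.1  96.5]] (array([-0.4,  4.7]), array([22.3, 22.3]), 89.6)
t 50.5 shift [ -0.9   3.1 139. ] turn [ 0.007 -0.004  0.005]
```

Call:
apply_moves([
  [0,4,20,0,0,0],
  [0,0,30,0,0,0],
  [0,0,30,0,0,0],
  [0,0,30,0,0,0],
  [0,0,22,0,0,0],
])

```text
time: 51.1
tool_pos: [661.7, 255.3, 95.0]
tcp_rot: [-166.2, 9.0, 101.3]
ft_force: [-0.3, 0.0, -0.0]
finger_gap: 60.3
grip_force: 0.0
```

Call:
apply_moves([
  [0,0,0,0,0,0],
  [0,0,0,0,0,0],
  [0,0,0,0,0,0],
  [0,0,0,0,0,0],
  [0,0,0,0,0,0],
], fingers=10, grip_force=60)

```text
time: 51.72
tool_pos: [663.4, 256.4, 96.4]
tcp_rot: [-166.3, 9.0, 101.3]
ft_force: [1.1, 1.1, 7.1]
finger_gap: 21.7
grip_force: 60.8
```

Run:
```python
from h import *
s=sense();print(s['tool_pos'],s['ft_force'])
tgt(frame(np.array([np.cos(np.radians(100)),np.sin(np.radians(100)),0]),-zz),[649.3,241.3,91])
```

```text
[663.43438193 256.44556437  96.35884064] [1.09494841 1.07714294 7.07106307]
t 51.7 shift [-11.1 -14.7  11. ] turn [-0.237  0.16   0.004]
```

Call:
apply_moves([
  [-2,-3,1,-0.047,0.032,0],
  [-2,-3,1,-0.047,0.032,0],
  [-3,-3,1,-0.047,0.032,0],
  [-3,-4,0,-0.048,0.032,0],
  [-2,-3,0,-0.048,0.032,0],
])

```text
time: 52.35
tool_pos: [648.9, 240.6, 96.8]
tcp_rot: [-180.0, -0.0, 100.2]
ft_force: [-3.2, -3.5, 6.4]
finger_gap: 21.2
grip_force: 60.9
```

Call:
apply_moves([
  [0,0,0,0,0,0],
  [0,0,0,0,0,0],
  [0,0,0,0,0,0],
  [0,0,0,0,0,0],
  [0,0,0,0,0,0],
])

```text
time: 52.98
tool_pos: [649.1, 240.8, 96.8]
tcp_rot: [-179.9, 0.0, 100.2]
ft_force: [-4.3, -3.3, 9.2]
finger_gap: 21.3
grip_force: 61.1
```

Run:
```python
from h import *
s=sense();print(s['ft_force'],s['finger_gap'])
tgt(frame(np.array([np.cos(np.radians(100)),np.sin(np.radians(100)),0]),-zz),[649.3,241.3,93])
```

```text
[-4.31225944 -3.32234681  9.2153428 ] 21.26322949648077
t 53.0 shift [0.5 0.3 3.8] turn [-0.002  0.     0.004]
```

Call:
apply_moves([
  [0,0,-1,0,0,0],
  [0,0,0,0,0,0],
  [0,0,0,0,0,0],
  [0,0,0,0,0,0],
  [0,0,0,0,0,0],
], fingers=50)

```text
time: 53.6
tool_pos: [648.1, 241.1, 95.1]
tcp_rot: [-179.8, -0.0, 100.2]
ft_force: [-0.1, 0.3, 0.2]
finger_gap: 49.9
grip_force: 0.0
```

Call:
apply_moves([
  [0,0,-10,0,0,0],
  [0,0,-30,0,0,0],
  [0,0,-35,0,0,0],
  [0,0,-40,0,0,0],
  [0,0,-40,0,0,0],
])

```text
time: 54.22
tool_pos: [648.8, 241.2, 252.5]
tcp_rot: [-179.8, -0.0, 100.2]
ft_force: [0.5, -0.7, 0.7]
finger_gap: 50.3
grip_force: 0.0
```

```bash
cat >> h.py <<'E'
def stand():
    for cam in('top','scene'):
        a,X=cloud(cam)
        for q in((649,241),(466,422),(500,278)):
            r=[]
            for lo,hi in((70,85),(105,120),(128,145)):
                k=(np.hypot(X[...,0]-q[0],X[...,1]-q[1])<45)&(X[...,2]>=lo)&(X[...,2]<hi); r.append((k.sum(),X[k].mean(0).round(0) if k.sum()>3 else None))
            print(cam,q,r)
    print(sense()['time'])
E
python3 - <<'E'
from h import *
stand(); print(sense()['tool_pos'],sense()['tcp_rot'])
z=np.load('w7.npz') # green from earlier close view
a,X=z['a'],z['X']; H=hue(a).astype(int)
k=(np.hypot(X[...,0]-494,X[...,1]+238)<85)&(X[...,2]>35.5)&(X[...,2]<42)&(H[...,1]>60); print('green top',k.sum(),rect(X[k]))
E
```

```text
top (649, 241) [(np.int64(24), array([643., 235.,  78.])), (np.int64(28), array([643., 235., 113.])), (np.int64(106), array([648., 240., 137.]))]
top (466, 422) [(np.int64(0), None), (np.int64(0), None), (np.int64(0), None)]
top (500, 278) [(np.int64(0), None), (np.int64(0), None), (np.int64(0), None)]
scene (649, 241) [(np.int64(53), array([652., 247.,  77.])), (np.int64(68), array([654., 246., 112.])), (np.int64(104), array([650., 243., 135.]))]
scene (466, 422) [(np.int64(61), array([474., 426.,  77.])), (np.int64(57), array([474., 426., 113.])), (np.int64(110), array([469., 422., 134.]))]
scene (500, 278) [(np.int64(0), None), (np.int64(0), None), (np.int64(0), None)]
54.325
[651.48164671 241.97296234 258.57834374] [ 1.79600148e+02 -8.43127687e-02  1.00224515e+02]
green top 3783 (array([ 491.1, -239.6]), array([ 22.2, 130.1]), 88.8)
```

Call:
apply_moves([
  [-45,-24,0,0,0,0],
  [-45,-24,0,0,0,0],
  [-45,-24,0,0,0,0],
  [-45,-24,0,0,0,0],
  [-45,-24,0,0,0,0],
])

```text
time: 54.95
tool_pos: [570.0, -3.0, 251.1]
tcp_rot: [-179.8, -0.0, 100.2]
ft_force: [0.8, -0.9, -0.6]
finger_gap: 49.9
grip_force: 0.0
```

Call:
apply_moves([
  [-44,-24,0,0,0,0],
  [-44,-24,0,0,0,0],
  [-44,-24,0,0,0,0],
  [-44,-24,0,0,0,0],
  [-44,-24,0,0,0,0],
])

```text
time: 55.58
tool_pos: [490.9, -240.8, 251.6]
tcp_rot: [-179.8, 0.0, 100.2]
ft_force: [0.8, 1.2, -0.5]
finger_gap: 49.7
grip_force: 0.0
```

Call:
apply_moves([
  [0,0,12,0,0,-0.171],
  [0,0,12,0,0,-0.171],
  [0,0,12,0,0,-0.171],
  [0,0,12,0,0,-0.171],
  [0,0,12,0,0,-0.172],
])

```text
time: 56.2
tool_pos: [491.3, -239.4, 191.1]
tcp_rot: [-179.9, -0.2, 149.6]
ft_force: [-0.2, -0.5, 0.6]
finger_gap: 49.7
grip_force: 0.0
```

Call:
apply_moves([
  [0,0,12,0,0,-0.172],
  [0,0,12,0,0,-0.172],
  [0,0,12,0,0,-0.172],
  [0,0,0,0,0,0],
  [0,0,0,0,0,0],
])

```text
time: 56.82
tool_pos: [491.4, -239.5, 155.8]
tcp_rot: [-179.9, -0.2, 178.6]
ft_force: [0.2, -0.5, 0.2]
finger_gap: 49.9
grip_force: 0.0
```

Run:
```python
from h import *
s=sense(); print(s['tool_pos'],s['tcp_rot'],s['time'],s['finger_gap'],s['joint_pos'].round(1))
a,X=cloud("wrist",pose=s); np.savez('w10.npz',a=a,X=X); H=hue(a).astype(int)
k=(np.hypot(X[...,0]-494,X[...,1]+238)<85)&(X[...,2]>35.5)&(X[...,2]<42)&(H[...,1]>60); print('green top',k.sum(),rect(X[k]))
k&=(H[...,0]>45)&(H[...,0]<85); print('green end',k.sum(),rect(X[k]))
stand()
```

```text
[ 491.41766014 -239.54542242  155.79689077] [-179.94881503   -0.19767831  178.60805561] 56.825 49.94984059336166 [-3.130e+01  2.200e+00  9.890e+01 -1.000e-01  7.910e+01 -1.198e+02]
green top 3877 (array([ 490.2, -238.8]), array([ 21.2, 128. ]), 89.3)
green end 1069 (array([ 440.9, -238.2]), array([21.1, 29.2]), 88.8)
top (649, 241) [(np.int64(22), array([643., 234.,  78.])), (np.int64(22), array([643., 235., 113.])), (np.int64(106), array([647., 240., 136.]))]
top (466, 422) [(np.int64(28), array([465., 414.,  78.])), (np.int64(33), array([467., 413., 113.])), (np.int64(115), array([466., 420., 137.]))]
top (500, 278) [(np.int64(0), None), (np.int64(0), None), (np.int64(0), None)]
scene (649, 241) [(np.int64(59), array([652., 248.,  77.])), (np.int64(64), array([654., 246., 112.])), (np.int64(98), array([650., 242., 134.]))]
scene (466, 422) [(np.int64(59), array([474., 425.,  78.])), (np.int64(66), array([474., 426., 113.])), (np.int64(113), array([469., 423., 134.]))]
scene (500, 278) [(np.int64(0), None), (np.int64(0), None), (np.int64(0), None)]
56.975
```

Call:
apply_moves([
  [0,0,38,0,0,0],
  [0,0,38,0,0,0],
  [0,0,38,0,0,0],
  [0,0,22,0,0,0],
  [0,0,12,0,0,0],
])

```text
time: 57.6
tool_pos: [490.1, -239.2, 6.1]
tcp_rot: [180.0, -0.3, 178.8]
ft_force: [-0.3, 0.3, 0.3]
finger_gap: 49.7
grip_force: 0.0
```

Call:
apply_moves([
  [0,0,0,0,0,0],
  [0,0,0,0,0,0],
  [0,0,0,0,0,0],
  [0,0,0,0,0,0],
  [0,0,0,0,0,0],
], fingers=10, grip_force=90)

```text
time: 58.22
tool_pos: [491.5, -239.8, 8.4]
tcp_rot: [-179.9, -0.1, 178.8]
ft_force: [-0.9, 2.1, 6.5]
finger_gap: 20.6
grip_force: 88.8
```

Call:
apply_moves([
  [0,0,0,0,0,0],
  [0,0,-10,0,0,0],
  [0,0,-20,0,0,0],
  [0,0,-20,0,0,0],
  [0,0,-20,0,0,0],
])

```text
time: 58.85
tool_pos: [491.0, -239.6, 78.3]
tcp_rot: [-179.9, -0.2, 178.8]
ft_force: [-0.5, 0.1, -1.5]
finger_gap: 20.6
grip_force: 88.1
```

Call:
apply_moves([
  [0,0,-20,0,0,0.169],
  [0,0,-20,0,0,0.169],
  [0,0,-20,0,0,0.169],
  [0,0,-20,0,0,0.169],
  [0,0,-20,0,0,0.169],
])

```text
time: 59.48
tool_pos: [491.2, -239.5, 178.4]
tcp_rot: [-179.8, -0.1, 130.1]
ft_force: [-0.5, -0.7, -0.6]
finger_gap: 20.6
grip_force: 88.1
```

Call:
apply_moves([
  [0,0,-10,0,0,0.169],
  [0,0,0,0,0,0.169],
  [37,33,0,0,0,0],
  [37,33,0,0,0,0],
  [37,33,0,0,0,0],
])

```text
time: 60.1
tool_pos: [544.3, -99.2, 187.6]
tcp_rot: [-179.8, -0.0, 111.0]
ft_force: [0.4, -0.2, -0.7]
finger_gap: 20.6
grip_force: 88.2
```

Call:
apply_moves([
  [37,33,0,0,0,0],
  [37,33,0,0,0,0],
  [0,0,0,0,0.157,0],
  [0,0,0,0,0.157,0],
  [0,0,0,0,0.157,0],
])

```text
time: 60.72
tool_pos: [579.6, -7.2, 188.3]
tcp_rot: [-179.9, -27.2, 111.1]
ft_force: [-0.2, 0.3, -1.8]
finger_gap: 20.8
grip_force: 88.2
```

Call:
apply_moves([
  [0,0,0,0,0.157,0],
  [0,0,0,0,0.157,0],
  [0,0,0,0,0,0],
  [0,0,0,0,0,0],
  [0,0,0,0,0,0],
])

```text
time: 61.35
tool_pos: [579.5, -6.9, 188.7]
tcp_rot: [-179.9, -44.8, 111.1]
ft_force: [0.1, 0.1, -0.7]
finger_gap: 20.5
grip_force: 88.2
```

Run:
```python
from h import *
s=sense(); print(s['tool_pos'],s['tcp_rot'],s['joint_pos'].round(1),s['finger_gap'],s['grip_force'])
tgt(*lay(5,30))
```

```text
[579.53227189  -6.8977343  188.68635794] [-179.89958201  -44.79611316  111.06150714] [-24.2  31.   72.3  31.5 109.  -43.7] 20.51791240474758 88.23443412780762
t 61.4 shift [-43.8  -3.8  81.1] turn [-0.005  0.004  0.003]
```

Call:
apply_moves([
  [-9,-1,20,0,0.002,0],
  [-9,-1,20,-0.002,0.002,0.002],
  [-9,-1,20,-0.003,0,0.001],
  [-9,-1,13,0,0,0],
  [-8,0,8,0,0,0],
])

```text
time: 61.98
tool_pos: [564.8, 16.1, 96.9]
tcp_rot: [-179.7, -45.3, 110.5]
ft_force: [0.1, 0.5, -1.2]
finger_gap: 20.9
grip_force: 88.2
```

Call:
apply_moves([
  [0,0,5,0,0,0],
  [0,0,5,0,0,0],
  [0,0,5,0,0,0],
  [0,0,0,0,0,0],
  [0,0,0,0,0,0],
])

```text
time: 62.6
tool_pos: [561.8, 25.6, 88.1]
tcp_rot: [-179.8, -45.2, 110.6]
ft_force: [1.0, 0.1, -1.2]
finger_gap: 20.5
grip_force: 88.2
```

Run:
```python
from h import *
s=sense(); print(LAY.inv().apply(s['ft_force']).round(1)); tgt(*lay(0,0))
```

```text
[-1.1  0.9  0.7]
t 62.6 shift [-4.   1.  13.8] turn [-0.001 -0.004 -0.002]
```

Call:
apply_moves([
  [0,2,4,0,0,0],
  [0,0,4,0,0,0],
  [0,0,2,0,0,0],
  [0,0,1,0,0,0],
  [0,0,1,0,0,0],
])

```text
time: 63.22
tool_pos: [560.5, 34.3, 79.4]
tcp_rot: [-179.8, -45.3, 110.6]
ft_force: [-0.4, 0.3, -0.0]
finger_gap: 21.2
grip_force: 88.2
```

Run:
```python
from h import *
s=sense(); print(LAY.inv().apply(s['ft_force']).round(1)); tgt(*lay(0,0))
```

```text
[ 0.3 -0.3  0.3]
t 63.2 shift [-3.8 -0.9  1.5] turn [-0.001 -0.005 -0.003]
```

Call:
apply_moves([
  [-1,0,0,0,0,0],
  [-1,0,0,0,0,0],
  [-1,0,0,0,0,0],
  [-1,0,0,0,0,0],
  [0,0,0,0,0,0],
])

```text
time: 63.85
tool_pos: [561.1, 32.6, 77.7]
tcp_rot: [-179.8, -45.4, 110.7]
ft_force: [-4.0, 4.4, 6.8]
finger_gap: 20.9
grip_force: 88.5
```

Call:
apply_moves([
  [-1,0,0,0,0,0],
  [-1,0,0,0,0,0],
  [0,0,0,0,0,0],
  [0,0,0,0,0,0],
  [0,0,0,0,0,0],
])

```text
time: 64.47
tool_pos: [561.1, 32.5, 77.7]
tcp_rot: [-179.8, -45.6, 110.8]
ft_force: [-7.9, 10.2, 17.1]
finger_gap: 20.5
grip_force: 88.8
```

Run:
```python
from h import *
s=sense(); print(LAY.inv().apply(s['ft_force']).round(1)); tgt(*lay(0,0))
```

```text
[20.8 -3.8 -3.4]
t 64.5 shift [-1.3 -0.9  1.8] turn [-0.003 -0.01  -0.   ]
```

Call:
apply_moves([
  [1,0,1,0,0,0],
  [0,0,1,0,0,0],
  [0,0,0,0,0,0],
  [0,0,0,0,0,0],
  [0,0,0,0,0,0],
])

```text
time: 65.1
tool_pos: [561.2, 33.2, 77.1]
tcp_rot: [-179.9, -45.4, 110.7]
ft_force: [-5.5, 2.5, 16.1]
finger_gap: 20.7
grip_force: 89.5
```

Call:
apply_moves([
  [0,0,0,0,0,0],
  [0,0,0,0,0,0],
  [0,0,0,0,0,0],
  [0,0,0,0,0,0],
  [0,0,0,0,0,0],
], fingers=50)

```text
time: 65.72
tool_pos: [561.1, 32.3, 74.3]
tcp_rot: [-179.8, -45.3, 110.6]
ft_force: [0.6, 0.8, -0.3]
finger_gap: 50.0
grip_force: 0.0
```

Call:
apply_moves([
  [0,0,-10,0,0,0],
  [0,0,-25,0,0,0],
  [0,0,-25,0,0,0],
  [0,0,-30,0,0,0],
  [40,0,-40,0,0,0],
])

```text
time: 66.35
tool_pos: [583.1, -28.9, 192.7]
tcp_rot: [-179.4, -45.5, 110.2]
ft_force: [0.7, -0.3, 0.7]
finger_gap: 49.7
grip_force: 0.0
```

Call:
apply_moves([
  [40,0,-40,0,0,0],
  [0,0,0,0,-0.157,0],
  [0,0,0,0,-0.157,0],
  [0,0,0,0,-0.157,0],
  [0,0,0,0,-0.157,0],
])

```text
time: 66.97
tool_pos: [585.0, -28.5, 252.8]
tcp_rot: [-180.0, -8.9, 110.7]
ft_force: [-0.7, 0.9, -0.1]
finger_gap: 49.9
grip_force: 0.0
```

Call:
apply_moves([
  [0,0,0,0,-0.157,0],
  [49,0,0,0,0,0],
  [49,0,0,0,0,0],
  [49,0,0,0,0,0],
  [0,0,0,0,0,0],
])

```text
time: 67.6
tool_pos: [531.5, 112.4, 252.7]
tcp_rot: [-179.9, -0.3, 110.9]
ft_force: [0.6, 0.2, 0.1]
finger_gap: 50.2
grip_force: 0.0
```

Run:
```python
from h import *
s=sense(); print(s['tool_pos'],s['tcp_rot'],s['time'])
a,X=cloud("wrist",pose=s); np.savez('w11.npz',a=a,X=X); seated(X,a)
P=X-SEAT; L=P@b; W=P@yr; N=-(P@zl); H=hue(a); k=(abs(L)<90)&(abs(W)<9)&(abs(N-11)<5); print('any colour L',np.percentile(L[k],[1,99]).round(1))
```

```text
[531.52507996 112.3827487  252.66795788] [-179.9169937    -0.32279356  110.93331581] 67.6
n 527 L [-72.3  37.2] W [-10.5   0.8  12.4] N 10.5 slopeW [-0.001  0.993] slopeN [ 0.012 10.391]
any colour L [-63.   65.8]
```

Call:
apply_moves([
  [0,0,0,0,-0.157,0],
  [0,0,0,0,-0.157,0],
  [0,0,0,0,-0.157,0],
  [0,0,0,0,-0.157,0],
  [0,0,0,0,-0.157,0],
])

```text
time: 68.28
tool_pos: [533.4, 109.0, 253.1]
tcp_rot: [-180.0, 45.0, 110.7]
ft_force: [1.0, -0.5, -0.3]
finger_gap: 50.3
grip_force: 0.0
```

Call:
apply_moves([
  [17,0,28,0,0,0],
  [17,-1,28,0,0,0],
  [16,0,29,0,0,0],
  [0,0,0,0,0,0],
  [0,0,0,0,0,0],
])

```text
time: 68.9
tool_pos: [540.7, 86.2, 157.5]
tcp_rot: [-179.9, 44.7, 110.7]
ft_force: [-0.2, 0.2, 0.8]
finger_gap: 50.0
grip_force: 0.0
```

Run:
```python
from h import *
s=sense(); a,X=cloud("wrist",pose=s); tgt(*grab(30,0))
P=X-SEAT; L=P@b; W=P@yr; N=-(P@zl); k=(abs(L-64)<6)&(abs(W)<25)&(abs(N)<20); print(k.sum(),'L',np.percentile(L[k],[2,50,98]).round(1),'W',np.percentile(W[k],[2,50,98]).round(1),'N',np.percentile(N[k],[2,50,98]).round(1))
```

```text
t 69.0 shift [-1.8 -1.1 83. ] turn [-0.002 -0.005 -0.001]
1479 L [59.5 64.3 65.6] W [-10.3   0.   10.8] N [-11.6  -2.1   9.9]
```

Call:
apply_moves([
  [-1,-1,22,0,0,0],
  [0,0,22,0,0,0],
  [0,0,22,0,0,0],
  [0,0,16,0,0,0],
  [0,0,0,0,0,0],
])

```text
time: 69.58
tool_pos: [559.4, 31.0, 98.6]
tcp_rot: [-179.8, 44.7, 110.8]
ft_force: [-0.3, -0.4, -0.4]
finger_gap: 50.0
grip_force: 0.0
```

Call:
apply_moves([
  [0,0,0,0,0,0],
  [0,0,0,0,0,0],
  [0,0,0,0,0,0],
  [0,0,0,0,0,0],
  [0,0,0,0,0,0],
], fingers=10, grip_force=90)

```text
time: 70.2
tool_pos: [559.9, 32.3, 99.5]
tcp_rot: [-179.9, 44.7, 110.8]
ft_force: [-2.7, 3.8, 6.8]
finger_gap: 21.1
grip_force: 88.0
```

Call:
apply_moves([
  [-10,0,0,0,0,0],
  [-15,0,-10,0,0,0],
  [-20,0,-20,0,0,0],
  [-42,0,-42,0,0,0],
  [-42,0,-42,0,0,0],
])

```text
time: 70.82
tool_pos: [563.3, 20.6, 272.2]
tcp_rot: [-179.7, 44.7, 110.9]
ft_force: [0.1, -0.3, -0.1]
finger_gap: 21.2
grip_force: 87.9
```

Call:
apply_moves([
  [0,0,0,0,0.157,0],
  [0,0,0,0,0.157,0],
  [0,0,0,0,0.157,0],
  [0,0,0,0,0.157,0],
  [0,0,0,0,0.157,0],
])

```text
time: 71.45
tool_pos: [564.2, 20.9, 272.3]
tcp_rot: [180.0, -0.5, 110.8]
ft_force: [-0.7, -0.5, -1.0]
finger_gap: 21.1
grip_force: 87.9
```

Call:
apply_moves([
  [53,6,0,0,0,0],
  [53,6,0,0,0,0],
  [53,6,0,0,0,0],
  [52,7,0,0,0,0],
  [52,7,0,0,0,0],
])

```text
time: 72.08
tool_pos: [500.1, 279.4, 272.3]
tcp_rot: [-179.9, -0.3, 110.7]
ft_force: [0.3, 0.1, -1.4]
finger_gap: 21.2
grip_force: 88.1
```

Call:
apply_moves([
  [0,0,24,0,-0.004,0],
  [0,0,24,0,-0.004,0],
  [0,0,24,0,0,0],
  [0,0,0,0,0,0],
  [0,0,0,0,0,0],
])

```text
time: 72.7
tool_pos: [501.0, 278.3, 200.9]
tcp_rot: [-179.9, 0.2, 110.7]
ft_force: [0.1, -0.7, -0.4]
finger_gap: 20.7
grip_force: 88.1
```

Run:
```python
from h import *
s=sense();print(s['tool_pos'],s['tcp_rot'],s['finger_gap'])
a,X=cloud("wrist",pose=s); np.savez('w12.npz',a=a,X=X)
pot(a,X,(500,278),'green'); tgt(DOWN,[500.3,278.3,91])
# hanging bar axis in tool frame: points within 20 mm of tool axis ahead of TCP
R=Ro.from_euler('xyz',s['tcp_rot'],degrees=True); Q=R.inv().apply((X-s['tool_pos']).reshape(-1,3)); k=(np.hypot(Q[:,0],Q[:,1])<25)&(Q[:,2]<90)
for lo in(-45,-10,20,40,60): 
    j=k&(Q[:,2]>lo)&(Q[:,2]<lo+15); print(lo,j.sum(),np.round(np.mean(Q[j],0),1) if j.sum() else '')
```

```text
[500.98229375 278.29224471 200.91086056] [-1.79932096e+02  1.73388566e-01  1.10730857e+02] 20.731301624833264
green pot 936 (array([499.5, 278.6]), array([47.7, 46.8]), 2.6) z 60.7
t 72.8 shift [  0.6  -0.9 110.3] turn [-0.     0.003 -0.001]
-45 2580 [  9.2  -0.8 -38.3]
-10 909 [ 9.3 -1.5 -4.1]
20 377 [ 8.9 -1.4 27.3]
40 283 [ 8.8 -1.3 47. ]
60 217 [ 8.7 -1.3 67.3]
```

Bar is straight in the grip; I'll lower it into the green pot.

Call:
apply_moves([
  [0,-1,24,0,0.003,0],
  [0,0,24,0,0,0],
  [0,0,24,0,0,0],
  [0,0,24,0,0,0],
  [0,0,14,0,0,0],
])

```text
time: 73.38
tool_pos: [499.7, 277.7, 89.5]
tcp_rot: [-179.9, 0.0, 110.7]
ft_force: [0.6, 0.6, -2.3]
finger_gap: 21.1
grip_force: 88.1
```

Call:
apply_moves([
  [0,0,1,0,0,0],
  [0,0,1,0,0,0],
  [0,0,1,0,0,0],
  [0,0,0,0,0,0],
  [0,0,0,0,0,0],
])

```text
time: 74.0
tool_pos: [500.2, 278.1, 88.2]
tcp_rot: [-180.0, -0.0, 110.7]
ft_force: [-1.3, -0.6, 5.9]
finger_gap: 21.1
grip_force: 88.9
```

Bottom reached; I'll release and withdraw.

Call:
apply_moves([
  [0,0,0,0,0,0],
  [0,0,0,0,0,0],
  [0,0,0,0,0,0],
  [0,0,0,0,0,0],
  [0,0,-10,0,0,0],
], fingers=50)

```text
time: 74.62
tool_pos: [498.6, 277.4, 95.8]
tcp_rot: [-179.7, 0.0, 110.7]
ft_force: [0.6, 0.2, -0.5]
finger_gap: 49.9
grip_force: 0.0
```

Call:
apply_moves([
  [0,0,-30,0,0,0],
  [0,0,-35,0,0,0],
  [0,0,-40,0,0,0],
  [0,0,-40,0,0,0],
  [0,0,0,0,0,0],
])

```text
time: 75.25
tool_pos: [501.9, 278.9, 247.1]
tcp_rot: [179.7, -0.0, 110.7]
ft_force: [0.1, 0.3, 0.9]
finger_gap: 49.6
grip_force: 0.0
```

Call:
apply_moves([
  [-50,0,0,0,0,0],
  [-50,0,0,0,0,0],
  [-50,0,0,0,0,0],
  [-50,0,0,0,0,0],
  [-50,0,0,0,0,0],
])

```text
time: 75.88
tool_pos: [588.3, 42.5, 241.1]
tcp_rot: [-179.8, -0.0, 110.7]
ft_force: [0.6, 0.5, 0.6]
finger_gap: 50.1
grip_force: 0.0
```

Run:
```python
from h import *
stand(); a,_=eyes.snapshot("scene"); c=a[200:420,200:540]
cv2.imwrite('pics/fin.png',cv2.resize(c[...,::-1],None,fx=2.3,fy=2.3))
```

```text
top (649, 241) [(np.int64(0), None), (np.int64(2), None), (np.int64(45), array([647., 246., 137.]))]
top (466, 422) [(np.int64(30), array([466., 413.,  77.])), (np.int64(29), array([466., 413., 113.])), (np.int64(120), array([467., 419., 136.]))]
top (500, 278) [(np.int64(21), array([499., 269.,  76.])), (np.int64(24), array([498., 268., 113.])), (np.int64(109), array([500., 275., 136.]))]
scene (649, 241) [(np.int64(59), array([653., 246.,  78.])), (np.int64(62), array([653., 246., 113.])), (np.int64(102), array([650., 242., 134.]))]
scene (466, 422) [(np.int64(57), array([474., 426.,  78.])), (np.int64(63), array([474., 426., 112.])), (np.int64(108), array([469., 422., 134.]))]
scene (500, 278) [(np.int64(61), array([507., 282.,  77.])), (np.int64(62), array([507., 282., 112.])), (np.int64(94), array([503., 278., 134.]))]
75.975
```

View pics/fin.png

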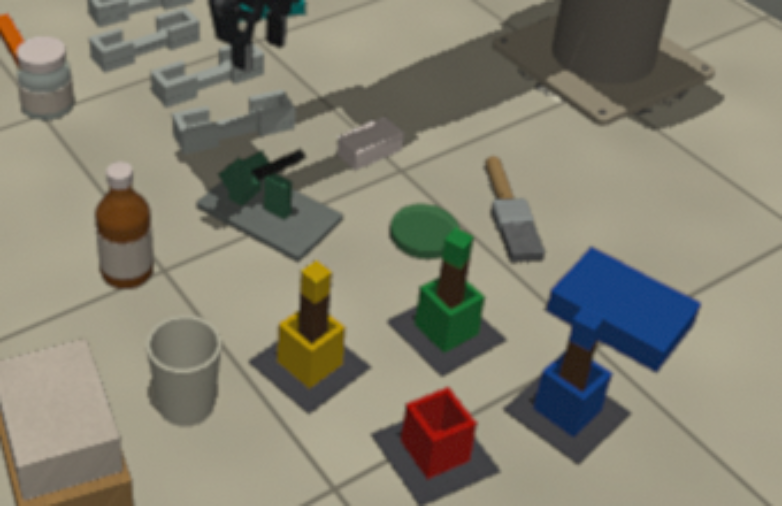

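Yellow (315,310), green (455,270) and blue (580,350) stand upright in their own pots with coloured ends up. The red pot is empty because there was no red bar.

```bash
python3 -c "
from bench import job
print(job.hand_in())"
```

```text
the job is handed in; nothing more can be done
None
```

The yellow, blue and green bars stand upright in their own pots, coloured ends up, each placed by way of the rest in that order; there was no red bar, yellow was knocked into a lean once and set straight before green was started, and the job is handed in.

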